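# Brush out the beakers and put them in the drying drawer

## Task

Take the bottle brush off its hanger and brush out every steel beaker on the counter, from the shortest to the tallest: in each one push the brush right down to the bottom, draw it up to about the rim, and push it right down to the bottom once more. By the end all the beakers must stand upright inside the drawer of the drying cabinet, with the drawer pushed fully shut, and the brush must hang on its hanger again, its collar resting on both prongs. Leave everything else on the counter where it is.

Things in the scene. Friction and masses are not known exactly. Their poses are not given: they have to be found in the camera images.
- drawer (a joint): Slide of the one drawer of the steel countertop drying cabinet, in m: 0 = fully shut, 0.200 = fully open (end stop). It comes out towards the robot, along the -x axis of drawer_in. About 2 N of friction plus 6 N per m/s; stays where it is left. The fixed cabinet is 340 mm wide, 250 mm deep, 165 mm high, open at the front.
- drawer_handle (a point): Centre of the drawer's handle, a level round bar 12 mm thick, 150 mm long along the drawer's y axis, 130 mm above the table, on two 10 mm stems 70 mm either side of the centre. The bar's axis stands 45 mm clear of the front panel, whose top is 156 mm above the table (the cabinet behind it: 165 mm). It moves with the drawer.
- drawer_in (a point): Centre of the drawer's inner floor, 20 mm above the table; z up, -x the way the drawer opens; 151 mm behind the handle. Inside 184 mm along x, 288 mm along y; side and back walls rise 41 mm above this floor, the front panel 136 mm. Fully open, all of it stands clear of the cabinet. Room for three beakers side by side along y (say at y = -95, 0 and 95 mm).
- hanger_seat (a point): Hanging point of the brush hanger, a fixed wooden stand 165 mm high with two level steel prongs pointing along this point's -x: the point lies midway between them, level with their upper faces, 165 mm above the table. Slot 16 mm wide, open at its -x end, 30 mm from the point; its post (50 mm wide at the top) begins 47 mm behind (+x). Prongs 10 mm thick, 14 mm wide.
- brush: Bottle brush, 207 mm, about 90 g. Origin: underside of its round collar (34 mm across, 6 mm thick), z towards the handle: wood, 20 mm thick, z = 6 to 62 mm. Below: shaft 10 mm thick, then bristle head (stiff, 36 mm across), z = -55 to -145 mm. Starts hanging upright, collar on the prongs, shaft in the slot. The head does not fit through the slot: slide it off and on level, along the slot.
- brush_tip (a point): Centre of the flat lower end of the brush's bristle head, 145 mm below the brush's origin.
- beaker_short: Short stainless steel beaker: plain round open cup without handle, 80 mm high, 66 mm across outside, wall 3 mm, about 0.25 kg, standing upright on the table. Origin: centre of its underside, z up. May be absent. The three beakers differ only in height (80, 100, 120 mm).
- beaker_short_in (a point): Centre of the short beaker's inner floor, 5 mm above its underside; the inside is 60 mm across.
- beaker_medium: Medium stainless steel beaker: plain round open cup without handle, 100 mm high, 66 mm across outside, wall 3 mm, about 0.25 kg, standing upright on the table. Origin: centre of its underside, z up. May be absent. The three beakers differ only in height (80, 100, 120 mm).
- beaker_medium_in (a point): Centre of the medium beaker's inner floor, 5 mm above its underside; the inside is 60 mm across.
- beaker_tall: Tall stainless steel beaker: plain round open cup without handle, 120 mm high, 66 mm across outside, wall 3 mm, about 0.25 kg, standing upright on the table. Origin: centre of its underside, z up. May be absent. The three beakers differ only in height (80, 100, 120 mm).
- beaker_tall_in (a point): Centre of the tall beaker's inner floor, 5 mm above its underside; the inside is 60 mm across.
- steel_bowl: Wide steel bowl, 170 mm across, 75 mm high; not part of the job, leave it where it is. Origin: centre of its underside.
- garlic_bowl: Small blue bowl, 110 mm across, 50 mm high; not part of the job, leave it where it is. Origin: centre of its underside.
- pepper_mill: Wooden pepper mill, 48 mm across, 145 mm high; not part of the job, leave it where it is. Origin: centre of its underside.
- spice_tin: Round aluminium spice tin, 44 mm across, 60 mm high; not part of the job, leave it where it is. Origin: centre of its underside.
- garlic: White garlic bulb, 56 mm across, 55 mm high; not part of the job, leave it where it is. Origin: centre of its underside.
- mug: White mug, 80 mm across, 90 mm high, handle at its +y; not part of the job, leave it where it is. Origin: centre of its underside.
- oil: Green oil bottle, 64 mm across, 220 mm high; not part of the job, leave it where it is. Origin: centre of its underside.

How it is judged:
By the outcome, as a careful person would: the job done as asked, in the order asked, and still so for the second after the job is handed in, with the robot touching nothing.
Of beaker_short, beaker_medium, beaker_tall only 2 to 3 are there at a start; the rules pass over those that are not, and their reading is None.
At some moment in a run one of beaker_short, beaker_medium, beaker_tall may be knocked a few centimetres aside while the robot is not near it.
It also fails if it takes over 210 s, if anything falls off the work surface, if the arm or the gripper's body presses on something with over 40 N, if the wrist force passes 120 N, or if a joint passes its speed limit or range.

## Robot

A 6-joint arm with a two-finger parallel gripper is mounted at the origin on the work surface. World frame = base frame: x ahead of the robot, y to its left, z up, the work surface at z = 0. Lengths are in mm, angles in rad, forces in N, time in s.
With the tool pointing down it reaches from about 275 to 1000 mm from the base axis. Payload 8.4 kg.
Tool frame: the origin (TCP) lies between the finger pads; the fingertips stand 25 mm ahead of it and the grasp point (between the pads) lies 6 mm ahead of it; z points along the fingers, y is the line along which they close (so a half turn about z gives the same grasp; the last joint's range is limited). The gripper opens to 85 mm and grips with 20 to 120 N. Pads are 22 mm wide; open, the fingers measure 114 mm over their backs; the gripper's body (76 mm by 85 mm) begins 54 mm behind the grasp point. The pads swing forward as they close: fully open they stand 13 mm farther back than shut.
Start: joints at [-1.121, 0.353, 1.633, -0, 1.155, -0.002], TCP at [272.865, -562.292, 232.481] pointing down, gripper open.
Joint ranges: [-2.63, 2.63], [-0.92, 2.1], [0.06, 2.66], [-1.3, 4.44], [0, 2.69], [-3.02, 3.02]. Speed limits (rad/s): [2.22, 2.22, 2.79, 3.14, 3.14, 3.14].

## Interface

Orientations are given as [roll, pitch, yaw] about the fixed x, y, z axes, in that order (R = Rz(yaw) Ry(pitch) Rx(roll)).
In Python, from rig import r, eyes, workorder gives the robot as it stands. The module is installed in compiled form; this text tells all that it offers.
- The arm moves only by the tool step_arm, never from a script. Its argument "moves" is a list of rows, each an object of numbers: "tx", "ty", "tz": the shift along the tool's x, y, z scaled (see below); "ax", "ay", "az": the turn, a rotation vector about the tool's x, y, z scaled (see below). In form: [{"tx": .., "ty": .., "tz": .., "ax": .., "ay": .., "az": ..}, ...]. A call has 1 to 5 rows; each row shifts and turns the commanded pose from where the row before left it, along the tool's axes as they then stand; what a row does not reach is not made up. The controller multiplies each number of a shift by 25 mm and each number of a turn by 90 degrees. A row lasts 1/8 s, in which the tool goes at most 62.5 mm and 10.7 degrees, less where a joint would pass 70% of its speed; a pose out of reach is approached as far as the arm can. A call with a number of a shift or a turn outside -1 to 1 is refused whole. A call with a gripper value outside its range is refused whole. "gripper" is the opening, from 0 (shut) to 1 (fully open), set as the call begins (left out, the last holds). The fingers move at their own pace and stop on an object; "newtons" is the grip in N (left out, the last holds). Time passes only in rows, so rows that do not move let the fingers close. It gives the time, the measured TCP pose, the force, the opening and the grip force at its end, in the units of the state.
- r.sense(): the state, without advancing time (a new reading comes with each control period).
- eyes.grab_frame(name): name is "side" or "top" or "wrist"; returns (picture, depth): 400x640x3 uint8, red, green, blue; 400x640 float32, mm along the optical axis (not along the pixel's ray), 0 where there is no reading.
- eyes.camera_info(name): a dict with "intrinsics" (3x3 intrinsics, pixels), "k1" (the pictures are not rectified: a ray, as slopes to the right and down, at radius r is drawn at 1 + k1 r^2 times it, then the intrinsics apply), "cam_to_world" (4x4, takes a point from camera to world coordinates). Camera axes: x right, y up, looking along -z (the intrinsics and any distortion apply to the point x, -y, -z); pixel columns grow to the right and rows downward; lengths in mm; the calibration is good to about 2 mm. A picture is of the moment at which its call begins: read the wrist's pose just before it. camera_info takes no time and is no camera call; for the wrist camera it gives the pose at the moment of the call.
- workorder.sign_off(): hands the job in; it is judged then, once.
The state is a dict: "clock": time; "qpos": joint angles; "qvel": joint speeds; "joint_efforts": joint torques, N m; "eef_pos": TCP position; "tcp_rot": TCP orientation; "contact_force": force on the tool from outside, world axes, zero at the start; "wrist_torque": the same for the moment, N m; "opening": opening from 0.0 (shut) to 1.0 (fully open); "grasp_force": force on a finger pad.
Only numpy, scipy, OpenCV 4.12 (cv2) and the standard library are available. Lean on these libraries where they do the work, as an engineer would, in place of code of your own. Each camera call takes 0.05 s, during which the arm holds its last target. There are 200 camera calls.

## Working session

There is one attempt and no reset: what is moved stays moved. The work goes in short steps, Python scripts to look and compute and a tool call to move; the robot and the scene stay as the last step left them, time stands still between calls to the robot, and variables do not carry over. Pictures are saved under pics/ and viewed, at most 14 in all, crops included, and the job is handed in when it is done.

Besides the shell and the picture viewer there is one more tool, called after "Request:" as a command line: name --argument value ..., lists and objects as JSON in quotes. step_arm: Moves the arm, as the interface text tells. Its arguments: {"type":"object","properties":{"moves":{"type":"array","items":{"type":"object","properties":{"tx":{"type":"number"},"ty":{"type":"number"},"tz":{"type":"number"},"ax":{"type":"number"},"ay":{"type":"number"},"az":{"type":"number"}}}},"gripper":{"type":"number"},"newtons":{"type":"number"}},"required":["moves"]}

```bash
mkdir -p pics; cat > h.py <<'E'
import numpy as np, cv2
from rig import r, eyes, workorder
def grab(n,save=None):
    info=eyes.camera_info(n); p,d=eyes.grab_frame(n)
    if save: cv2.imwrite(f'pics/{save}.png',p[:,:,::-1])
    return p,d,info
def world(d,info,uv=None):
    K=np.array(info['intrinsics']);k1=info['k1'];T=np.array(info['cam_to_world'])
    if uv is None:
        v,u=np.mgrid[0:d.shape[0],0:d.shape[1]]
    else: u,v=np.array(uv).T; d=d[v,u]
    x=(u-K[0,2])/K[0,0];y=(v-K[1,2])/K[1,1]
    X,Y=x.copy(),y.copy()
    for _ in range(8):
        s=1+k1*(X*X+Y*Y);X=x/s;Y=y/s
    P=np.stack([X*d,-Y*d,-d*np.ones_like(X),np.ones_like(X)],-1)
    return (P@T.T)[...,:3]
E
python3 - <<'E'
from h import *
for n in ['top','side']:
    p,d,i=grab(n,n+'0'); print(n,i); np.savez(n+'0',p=p,d=d)
s=r.sense(); print(s)
E
```

```text
top {'intrinsics': array([[463.7476862 ,   0.        , 322.82904851],
       [  0.        , 463.7476862 , 200.23490905],
       [  0.        ,   0.        ,   1.        ]]), 'k1': 0.020022135202976302, 'cam_to_world': array([[ 8.40333285e-04,  9.82526223e-01, -1.86122314e-01,
         3.17744552e+02],
       [-9.99997540e-01,  4.43587019e-04, -2.17327698e-03,
         7.31430457e+00],
       [-2.05274018e-03,  1.86123682e-01,  9.82524178e-01,
         1.52367051e+03],
       [ 0.00000000e+00,  0.00000000e+00,  0.00000000e+00,
         1.00000000e+00]])}
side {'intrinsics': array([[431.26612632,   0.        , 325.91818182],
       [  0.        , 431.26612632, 197.35343322],
       [  0.        ,   0.        ,   1.        ]]), 'k1': -0.12027948597602293, 'cam_to_world': array([[-7.98749557e-01,  3.07203954e-01, -5.17324729e-01,
        -1.29860531e+02],
       [-6.01662471e-01, -4.06133261e-01,  6.87792153e-01,
         9.57456564e+02],
       [ 1.18969007e-03,  8.60628552e-01,  5.09231852e-01,
         8.36887249e+02],
       [ 0.00000000e+00,  0.00000000e+00,  0.00000000e+00,
         1.00000000e+00]])}
{'clock': 0.1, 'qpos': array([-1.12141273e+00,  3.53612703e-01,  1.63404113e+00,  1.48063141e-05,
        1.15523318e+00, -2.36550984e-03]), 'qvel': array([ 0.00125312, -0.0016771 , -0.00250584, -0.00083719,  0.00066724,
       -0.00016621]), 'joint_efforts': array([ 9.56224867e-04, -6.06359625e+01, -3.42816567e+01,  5.87864929e-05,
        3.87545937e-03,  8.33078093e-05]), 'eef_pos': array([ 272.6749102 , -561.90587959,  231.82362025]), 'tcp_rot': array([-3.14029832e+00, -1.66001824e-05,  4.51743114e-01]), 'contact_force': array([-0.57800287, -0.49935846,  0.24005108]), 'wrist_torque': array([ 0.00765997,  0.01113845, -0.02939504]), 'grasp_force': 0.0, 'opening': 1.0014155492085441}
```

View pics/top0.png

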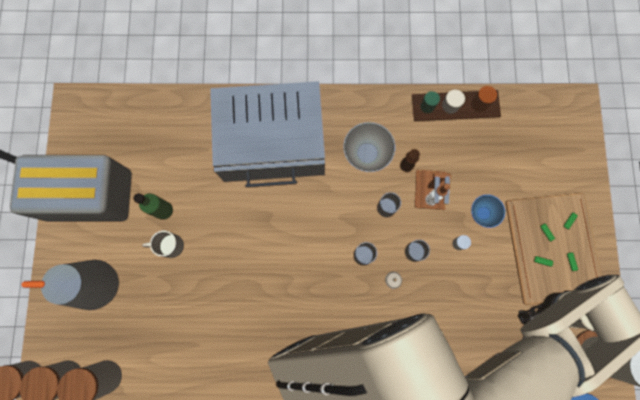

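View pics/side0.png

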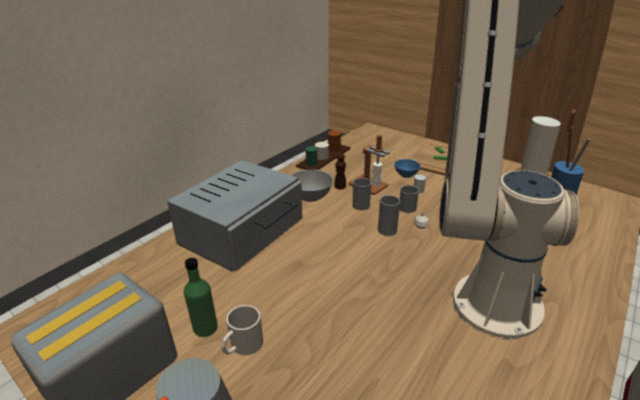

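The top picture shows the cabinet at about (268,130) with its handle at (270,182). The beakers are at (388,205), (364,254) and (417,251), and the hanger with the brush is at (433,190). The side picture shows the same layout. Next I'll measure these points.

```bash
cat >> h.py <<'E'
def circ(W,x,y,R=55,zmin=40):
    """rim circle of cup near x,y from world map"""
    m=(np.hypot(W[...,0]-x,W[...,1]-y)<R)&(W[...,2]>zmin)
    P=W[m]; zt=np.percentile(P[:,2],97); Q=P[P[:,2]>zt-6]
    (cx,cy),rad=cv2.minEnclosingCircle(Q[:,:2].astype(np.float32))
    return cx,cy,rad,zt,len(Q)
E
python3 - <<'E'
from h import *
i=eyes.camera_info('top');z=np.load('top0.npz');p,d=z['p'],z['d'];W=world(d,i)
for n,(u,v) in dict(A=(388,205),B=(364,254),C=(417,251)).items():
    w=W[v,u]; print(n,w.round(),np.round(circ(W,w[0],w[1]),1))
# hanger region
print('hanger')
sub=W[165:215,410:460]
for zl,zh in [(215,240),(195,215),(160,175),(150,160)]:
    m=(sub[...,2]>zl)&(sub[...,2]<zh);Q=sub[m]
    if len(Q): print(zl,zh,len(Q),Q.min(0).round(),Q.max(0).round(),np.median(Q,0).round())
# handle/cabinet
sub=W[70:200,200:335]
for nm,m in dict(cab=(sub[...,2]>158)&(sub[...,2]<175),).items():
    Q=sub[m];print(nm,cv2.minAreaRect(Q[:,:2].astype(np.float32)),np.median(Q[:,2]))
sub=W[170:195,235:310];m=(sub[...,2]>120)&(sub[...,2]<142);Q=sub[m];Q=Q[Q[:,0]<np.percentile(Q[:,0],100)]
print('handle',len(Q),cv2.minAreaRect(Q[:,:2].astype(np.float32)),np.median(Q,0))
a=cv2.resize(p[150:280,340:480],None,fx=4,fy=4,interpolation=cv2.INTER_CUBIC)[:,:,::-1]
z=np.load('side0.npz');b=cv2.resize(z['p'][120:240,290:440],(560,448),interpolation=cv2.INTER_CUBIC)[:,:,::-1]
c=cv2.resize(p[80:200,200:340],(560,480))[:,:,::-1]
o=np.zeros((520,1400,3),np.uint8);o[:520,:560]=a[:520];o[:448,570:1130]=b
cv2.imwrite('pics/crop1.png',cv2.resize(o[:,:1130],(800,368)))
m=(W[...,2]>150)&(W[...,2]<175)
E
```

```text
A [ 591. -207.   -3.] [ 580.9 -198.4   33.3  102.3   52. ]
B [ 427. -124.    2.] [ 423.5 -118.6   32.7  123.3   54. ]
C [ 437. -296.   10.] [ 435.2 -285.3   33.    83.    51. ]
hanger
215 240 46 [ 595. -354.  219.] [ 611. -333.  231.] [ 603. -343.  226.]
195 215 19 [ 595. -350.  197.] [ 608. -332.  215.] [ 599. -336.  206.]
160 175 318 [ 566. -373.  160.] [ 660. -320.  175.] [ 613. -341.  165.]
150 160 44 [ 568. -370.  151.] [ 661. -319.  160.] [ 637. -339.  159.]
cab ((812.05517578125, 184.47573852539062), (272.4462890625, 340.21441650390625), 3.901454448699951) 164.89686827062087
handle 345 ((651.9417114257812, 187.98919677734375), (53.314693450927734, 186.87322998046875), 4.152615070343018) [637.32982137 190.47267116 133.9361379 ]
```

View pics/crop1.png

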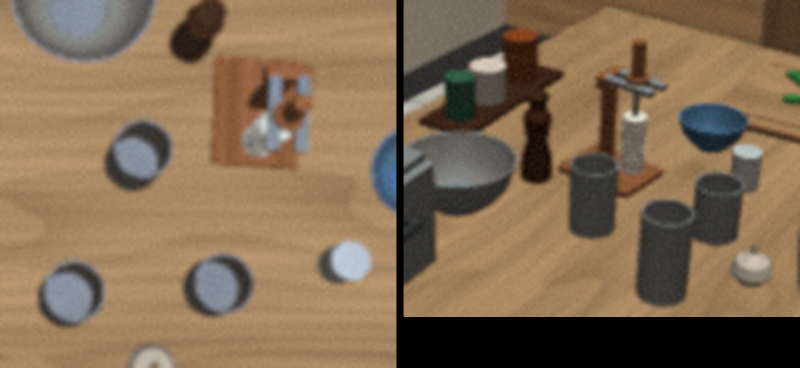

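Request:
step_arm --moves '[{"tz": -0.48, "az": -0.1018}, {"tz": -0.48, "az": -0.1018}, {"tz": -0.48, "az": -0.1018}, {"tz": -0.48, "az": -0.1018}, {"tz": -0.48, "az": -0.1018}]' --gripper 1

```text
schema error: expected keys tx, ty, tz, ax, ay, az
```

Request:
step_arm --moves '[{"az": -0.1018}, {"az": -0.1018}, {}, {}]'

```text
schema error: expected keys tx, ty, tz, ax, ay, az
```

Request:
step_arm --moves '[{"tx": 0, "ty": 0, "tz": -0.48, "ax": 0, "ay": 0, "az": -0.1018}, {"tx": 0, "ty": 0, "tz": -0.48, "ax": 0, "ay": 0, "az": -0.1018}, {"tx": 0, "ty": 0, "tz": -0.48, "ax": 0, "ay": 0, "az": -0.1018}, {"tx": 0, "ty": 0, "tz": -0.48, "ax": 0, "ay": 0, "az": -0.1018}, {"tx": 0, "ty": 0, "tz": -0.48, "ax": 0, "ay": 0, "az": -0.1018}]' --gripper 1

```text
clock: 0.72
eef_pos: [272.8, -562.0, 292.4]
tcp_rot: [-3.141, -0.001, 1.257]
contact_force: [-0.1, -0.2, -0.1]
opening: 0.995
grasp_force: 0.0
```

Request:
step_arm --moves '[{"tx": 0, "ty": 0, "tz": 0, "ax": 0, "ay": 0, "az": -0.1018}, {"tx": 0, "ty": 0, "tz": 0, "ax": 0, "ay": 0, "az": -0.1018}, {"tx": 0, "ty": 0, "tz": 0, "ax": 0, "ay": 0, "az": 0}, {"tx": 0, "ty": 0, "tz": 0, "ax": 0, "ay": 0, "az": 0}]'

```text
clock: 1.23
eef_pos: [272.8, -562.2, 292.3]
tcp_rot: [-3.141, -0.0, 1.568]
contact_force: [-0.3, 0.7, -0.5]
opening: 0.999
grasp_force: 0.0
```

```bash
python3 - <<'E'
from h import *
s=r.sense(); print(s['clock'],s['eef_pos'],s['tcp_rot'],s['qpos'])
i=eyes.camera_info('wrist'); print(i)
i=eyes.camera_info('top');z=np.load('top0.npz');W=world(z['d'],i)
# prongs: points at z 158-170
sub=W[165:215,410:460].reshape(-1,3);Q=sub[(sub[:,2]>160)&(sub[:,2]<170)]
for lo in range(560,665,8):
    q=Q[(Q[:,0]>=lo)&(Q[:,0]<lo+8)]; print(lo,np.sort(q[:,1]).round().astype(int).tolist())
sub=W[165:200,230:315].reshape(-1,3);Q=sub[(sub[:,2]>124)&(sub[:,2]<142)]
Q=Q[Q[:,0]<650]
print(np.percentile(Q[:,0],[0,10,50,90,100]),np.percentile(Q[:,1],[0,50,100]))
print(cv2.minAreaRect(Q[:,:2].astype(np.float32)))
# front panel top
sub=W[60:200,200:335].reshape(-1,3);Q=sub[(sub[:,2]>158)&(sub[:,2]<172)]
Y=np.linspace(40,330,8)
for y in Y: q=Q[abs(Q[:,1]-y)<6]; print(round(y),q[:,0].min().round(1),q[:,0].max().round(1))
E
```

```text
1.225 [ 272.79769183 -562.18476705  292.25364548] [-3.14139412e+00 -3.99054368e-04  1.56765735e+00] [-1.12142000e+00  3.04300673e-01  1.56711822e+00 -4.26560747e-06
  1.27061945e+00 -1.11827979e+00]
{'intrinsics': array([[352.17511262,   0.        , 311.66897606],
       [  0.        , 352.17511262, 200.72332304],
       [  0.        ,   0.        ,   1.        ]]), 'k1': -0.054945404187151096, 'cam_to_world': array([[ 9.99994682e-01,  3.14890805e-03,  8.48313336e-04,
         2.73661406e+02],
       [-3.25966888e-03,  9.57221267e-01,  2.89338590e-01,
        -4.87871334e+02],
       [ 9.90770494e-05, -2.89339817e-01,  9.57226442e-01,
         4.34345841e+02],
       [ 0.00000000e+00,  0.00000000e+00,  0.00000000e+00,
         1.00000000e+00]])}
560 [-361, -357, -353, -350]
568 [-366, -365, -364, -363, -362, -359, -358, -357, -356, -355, -353, -353, -350, -350, -347, -333, -330, -329, -326, -324, -323, -323, -321, -321, -320]
576 [-366, -365, -363, -362, -360, -359, -359, -356, -356, -355, -354, -351, -351, -351, -334, -332, -330, -330, -330, -327, -327, -325, -323, -322, -320]
584 [
[... 1099 characters left out ...]
23, -321]
648 [-372, -372, -370, -369, -365, -364, -363, -363, -361, -360, -357, -356, -355, -354, -353, -352, -351, -351, -348, -347, -345, -345, -344, -343, -342, -342, -340, -338, -338, -335, -334, -332, -331, -330, -328, -327, -325, -324]
656 [-373, -362, -358, -357, -354, -352, -349, -345, -343, -339, -336, -334, -333, -330, -328, -327, -325, -324]
664 []
[622.03204833 625.6093681  632.244657   641.38488785 649.75221486] [ 93.14677789 175.65035466 249.93096725]
((635.8976440429688, 171.5533447265625), (27.401260375976562, 156.81304931640625), 0.13265830278396606)
40 688.6 952.6
81 685.4 950.6
123 682.1 946.9
164 681.5 942.0
206 675.3 941.6
247 675.6 940.8
289 668.5 937.1
330 666.4 935.7
```

Request:
step_arm --moves '[{"tx": 0.62, "ty": 0.94, "tz": 0, "ax": 0, "ay": 0, "az": 0}, {"tx": 0.62, "ty": 0.94, "tz": 0, "ax": 0, "ay": 0, "az": 0}, {"tx": 0.62, "ty": 0.94, "tz": 0, "ax": 0, "ay": 0, "az": 0}, {"tx": 0.62, "ty": 0.94, "tz": 0, "ax": 0, "ay": 0, "az": 0}, {"tx": 0.62, "ty": 0.94, "tz": 0, "ax": 0, "ay": 0, "az": 0}]'

```text
clock: 1.85
eef_pos: [391.0, -484.2, 292.4]
tcp_rot: [-3.142, -0.0, 1.568]
contact_force: [0.3, -0.1, 0.2]
opening: 0.999
grasp_force: 0.0
```

Request:
step_arm --moves '[{"tx": 0.62, "ty": 0.94, "tz": 0, "ax": 0, "ay": 0, "az": 0}, {"tx": 0.62, "ty": 0.94, "tz": 0, "ax": 0, "ay": 0, "az": 0}, {"tx": 0.62, "ty": 0.94, "tz": 0, "ax": 0, "ay": 0, "az": 0}, {"tx": 0.62, "ty": 0.94, "tz": 0, "ax": 0, "ay": 0, "az": 0}, {"tx": 0.62, "ty": 0.94, "tz": 0, "ax": 0, "ay": 0, "az": 0}]'

```text
clock: 2.48
eef_pos: [508.5, -406.6, 292.3]
tcp_rot: [-3.141, -0.0, 1.568]
contact_force: [0.1, -1.0, 0.6]
opening: 0.999
grasp_force: 0.0
```

Request:
step_arm --moves '[{"tx": 0.62, "ty": 0.94, "tz": 0, "ax": 0, "ay": 0, "az": 0}, {"tx": 0.62, "ty": 0.94, "tz": 0, "ax": 0, "ay": 0, "az": 0}, {"tx": 0.62, "ty": 0.94, "tz": 0, "ax": 0, "ay": 0, "az": 0}, {"tx": 0, "ty": 0, "tz": 0, "ax": 0, "ay": 0, "az": 0}]'

```text
clock: 2.98
eef_pos: [579.5, -359.5, 292.1]
tcp_rot: [-3.142, -0.0, 1.571]
contact_force: [-0.3, 0.3, 0.9]
opening: 0.998
grasp_force: 0.0
```

```bash
python3 - <<'E'
from h import *
s=r.sense(); print(s['clock'],s['eef_pos'],s['tcp_rot'])
p,d,i=grab('wrist','w1'); W=world(d,i)
P=W.reshape(-1,3);P=P[d.reshape(-1)>0]
for zl,zh in [(215,240),(160,172)]:
    Q=P[(P[:,2]>zl)&(P[:,2]<zh)&(abs(P[:,0]-600)<75)&(abs(P[:,1]+344)<45)]
    print(zl,len(Q),Q.min(0).round(1),Q.max(0).round(1),np.median(Q,0).round(1),cv2.minEnclosingCircle(Q[:,:2].astype(np.float32)))
for lo in range(556,665,8):
    q=Q[(Q[:,0]>=lo)&(Q[:,0]<lo+8)]; 
    h=np.histogram(q[:,1],bins=np.arange(-380,-310,4))[0]; print(lo,h)
E
```

```text
2.975 [ 579.5377858  -359.49158546  292.07825699] [-3.14153349e+00 -4.38056949e-04  1.57082865e+00]
215 845 [ 596.  -355.1  215.1] [ 615.3 -335.8  229.9] [ 605.2 -344.   226.9] ((605.68701171875, -345.6492614746094), 9.91426944732666)
160 4428 [ 567.7 -376.   160. ] [ 663.4 -322.2  172. ] [ 625.3 -340.1  165.6] ((615.6110229492188, -348.22052001953125), 51.57829666137695)
556 [0 0 0 0 0 0 0 0 0 0 0 0 0 0 0 0 0]
564 [ 0  0  0  9 31 27 31  3  0  0  0 17 12 10  5  0  0]
572 [ 0  0  0 20 52 47 62  0  0  0  7 47 59 55 33  0  0]
580 [ 0  0  0 33 45 49 55  0  0  0  9 52 53 50 24  0  0]
588 [ 0  0  0 39 44 45 40 28 43 26 39 60 60 55 18  0  0]
596 [ 0  0  1 27 15  7  8  3  1 12 24 37 66 56  2  0  0]
604 [ 0  0  0  0  0  0  0  0  0  0  8 37 64 51  0  0  0]
612 [ 0  0  0  0  0  0  0  2 13 27 41 48 56 41  0  0  0]
620 [ 0  0 10 15 17 28  0 10 19 14 39 54 56 34  0  0  0]
628 [ 0  0 26 48 52 51  0  0  0  4 49 54 58 29  0  0  0]
636 [ 0  0 34 46 46 56  0  0  0 12 48 58 53 20  0  0  0]
644 [ 0 30 46 50 45 53 43 48 46 45 51 52 57 38  0  0  0]
652 [ 0 32 45 48 45 50 48 47 49 51 52 52 57 35  0  0  0]
660 [ 0  0  3  3  5  5  9 11 12 16 15 18 23 12  0  0  0]
```

View pics/w1.png

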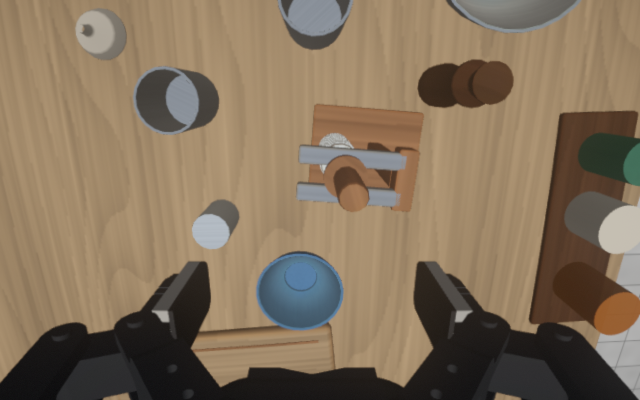

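The wrist picture shows the brush on the prongs with its handle top at (353,195). The prong tips are at (300,155) and (300,190), and the way around it is clear. Going down to grip it.

Request:
step_arm --moves '[{"tx": 0.28, "ty": 0.52, "tz": 0, "ax": 0, "ay": 0, "az": 0}, {"tx": 0.28, "ty": 0.52, "tz": 0, "ax": 0, "ay": 0, "az": 0}, {"tx": 0, "ty": 0, "tz": 0.84, "ax": 0, "ay": 0, "az": 0}, {"tx": 0, "ty": 0, "tz": 0.84, "ax": 0, "ay": 0, "az": 0}, {"tx": 0, "ty": 0, "tz": 0.84, "ax": 0, "ay": 0, "az": 0}]'

```text
clock: 3.65
eef_pos: [604.8, -346.5, 228.9]
tcp_rot: [3.141, 0.0, 1.571]
contact_force: [0.3, 0.3, -0.2]
opening: 1.001
grasp_force: 0.0
```

Request:
step_arm --moves '[{"tx": 0, "ty": 0, "tz": 0.84, "ax": 0, "ay": 0, "az": 0}, {"tx": 0, "ty": 0, "tz": 0, "ax": 0, "ay": 0, "az": 0}]'

```text
clock: 3.9
eef_pos: [603.7, -346.0, 206.7]
tcp_rot: [-3.139, -0.002, 1.571]
contact_force: [-0.9, -0.2, 0.9]
opening: 0.999
grasp_force: 0.0
```

Request:
step_arm --moves '[{"tx": 0, "ty": 0, "tz": 0, "ax": 0, "ay": 0, "az": 0}, {"tx": 0, "ty": 0, "tz": 0, "ax": 0, "ay": 0, "az": 0}, {"tx": 0, "ty": 0, "tz": 0, "ax": 0, "ay": 0, "az": 0}, {"tx": 0, "ty": 0, "tz": 0, "ax": 0, "ay": 0, "az": 0}, {"tx": 0, "ty": 0, "tz": 0, "ax": 0, "ay": 0, "az": 0}]' --gripper 0 --newtons 60

```text
clock: 4.53
eef_pos: [604.7, -346.9, 209.3]
tcp_rot: [3.14, 0.001, 1.571]
contact_force: [-0.6, 0.4, 5.6]
opening: 0.211
grasp_force: 58.7
```

Request:
step_arm --moves '[{"tx": 0, "ty": 0, "tz": 0, "ax": 0, "ay": 0, "az": 0}, {"tx": 0, "ty": 0, "tz": 0, "ax": 0, "ay": 0, "az": 0}, {"tx": 0, "ty": 0, "tz": 0, "ax": 0, "ay": 0, "az": 0}, {"tx": 0, "ty": 0, "tz": 0, "ax": 0, "ay": 0, "az": 0}]'

```text
clock: 5.03
eef_pos: [604.7, -346.8, 209.3]
tcp_rot: [3.141, 0.001, 1.571]
contact_force: [-0.0, 0.2, 6.1]
opening: 0.206
grasp_force: 58.8
```

Request:
step_arm --moves '[{"tx": 0, "ty": 0, "tz": -0.14, "ax": 0, "ay": 0, "az": 0}, {"tx": 0, "ty": 0, "tz": 0, "ax": 0, "ay": 0, "az": 0}]'

```text
clock: 5.28
eef_pos: [604.1, -346.6, 211.8]
tcp_rot: [-3.141, -0.0, 1.571]
contact_force: [-0.8, -0.3, -0.8]
opening: 0.212
grasp_force: 58.6
```

Request:
step_arm --moves '[{"tx": 0.03, "ty": -0.5, "tz": 0, "ax": 0, "ay": 0, "az": 0}, {"tx": 0.03, "ty": -0.5, "tz": 0, "ax": 0, "ay": 0, "az": 0}, {"tx": 0.03, "ty": -0.5, "tz": 0, "ax": 0, "ay": 0, "az": 0}, {"tx": 0.05, "ty": -0.8, "tz": 0, "ax": 0, "ay": 0, "az": 0}, {"tx": 0.05, "ty": -0.8, "tz": 0, "ax": 0, "ay": 0, "az": 0}]'

```text
clock: 5.9
eef_pos: [525.4, -341.9, 212.0]
tcp_rot: [-3.142, 0.0, 1.571]
contact_force: [-1.3, 0.1, -0.5]
opening: 0.208
grasp_force: 58.7
```

Request:
step_arm --moves '[{"tx": 0, "ty": -0.3, "tz": -0.2, "ax": 0, "ay": 0, "az": 0}, {"tx": 0, "ty": 0, "tz": -0.8, "ax": 0, "ay": 0, "az": 0}, {"tx": 0, "ty": 0, "tz": -0.8, "ax": 0, "ay": 0, "az": 0}, {"tx": 0, "ty": 0, "tz": -0.8, "ax": 0, "ay": 0, "az": 0}, {"tx": 0, "ty": 0, "tz": -0.8, "ax": 0, "ay": 0, "az": 0}]'

```text
clock: 6.52
eef_pos: [519.4, -342.1, 298.2]
tcp_rot: [3.141, 0.0, 1.571]
contact_force: [-0.4, 0.2, -1.6]
opening: 0.205
grasp_force: 58.7
```

Request:
step_arm --moves '[{"tx": 0, "ty": 0, "tz": -0.8, "ax": 0, "ay": 0, "az": 0}, {"tx": 0, "ty": 0, "tz": -0.8, "ax": 0, "ay": 0, "az": 0}, {"tx": 0, "ty": 0, "tz": 0, "ax": 0, "ay": 0, "az": 0}, {"tx": 0, "ty": 0, "tz": 0, "ax": 0, "ay": 0, "az": 0}]'

```text
clock: 7.02
eef_pos: [519.0, -341.8, 336.3]
tcp_rot: [-3.141, -0.0, 1.571]
contact_force: [-0.0, 0.8, -1.2]
opening: 0.207
grasp_force: 58.8
```

```bash
python3 - <<'E'
from h import *
s=r.sense(); print(s['clock'],s['eef_pos'],s['tcp_rot'],s['opening'],s['contact_force'])
e=s['eef_pos']
p,d,i=grab('wrist','w2'); W=world(d,i)
P=W.reshape(-1,3);P=P[d.reshape(-1)>0]
Q=P[(np.hypot(P[:,0]-e[0],P[:,1]-e[1])<35)&(P[:,2]>100)&(P[:,2]<e[2]-32)]
for z in range(int(e[2]-200),int(e[2]-30),10):
    q=Q[(Q[:,2]>=z)&(Q[:,2]<z+10)]
    if len(q): print(z,len(q),'x',q[:,0].min().round(1),q[:,0].max().round(1),'y',q[:,1].min().round(1),q[:,1].max().round(1))
for n in ['top','side']:
    pt,dt,it=grab(n,n+'2');np.savez(n+'2',p=pt,d=dt);Wt=world(dt,it)
    for nm,(x,y) in dict(A=(581,-198),B=(423,-118),C=(435,-285)).items(): print(n,nm,np.round(circ(Wt,x,y),1))
for nm,(x,y) in dict(A=(581,-198),B=(423,-118),C=(435,-285)).items():
    try: print('wrist',nm,np.round(circ(W,x,y),1))
    except Exception as ex: print(nm,ex)
E
```

```text
7.025 [ 519.04220995 -341.80455075  336.33787232] [-3.14114071e+00 -3.47523232e-04  1.57114260e+00] 0.20717909517777083 [-0.04895499  0.84676339 -1.15337634]
146 59 x 502.2 537.7 y -335.2 -322.0
156 63 x 502.7 537.3 y -334.3 -322.0
166 70 x 502.2 537.6 y -335.1 -321.9
176 82 x 501.8 538.0 y -336.8 -321.8
186 86 x 503.3 537.4 y -334.3 -321.9
196 93 x 502.1 537.7 y -335.3 -322.0
206 108 x 501.9 537.9 y -336.4 -322.0
216 114 x 502.4 538.0 y -336.0 -321.9
226 341 x 501.5 538.3 y -349.7 -321.9
236 970 x 502.7 536.5 y -347.0 -323.8
246 29 x 516.5 524.0 y -338.3 -335.3
286 93 x 503.7 535.4 y -335.5 -323.8
296 1438 x 502.8 536.4 y -349.0 -323.7
top A [ 581.1 -198.4   33.2  103.3   48. ]
top B [ 423.3 -118.7   32.6  123.5   55. ]
top C [ 422.6 -276.    51.6  754.7  109. ]
side A [ 584.5 -198.2   36.6   99.9   77. ]
side B [ 422.9 -119.6   35.8  119.9   88. ]
side C [ 437.9 -285.7   53.8  652.8   18. ]
wrist A [ 583.  -202.2   33.1  101.7  601. ]
B index -1 is out of bounds for axis 0 with size 0
wrist C [ 463.1 -329.2    5.6  421.5  733. ]
```

View pics/w2.png

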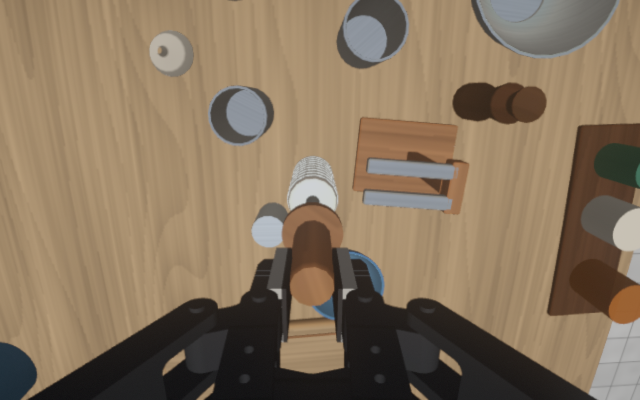

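The wrist picture shows the brush held upright at (313,200), with the short beaker at (240,115). Fixing the rim fit (it caught gripper points) and measuring the short beaker.

```bash
cat >> h.py <<'E'
def rim(W,x,y,H,R=50):
    """robust rim centre: points near height H, algebraic circle fit with known radius 33 outside / 30 inside"""
    from scipy.optimize import least_squares
    m=(np.hypot(W[...,0]-x,W[...,1]-y)<R)&(abs(W[...,2]-H)<5)
    Q=W[m][:,:2]
    if len(Q)<15: return None
    f=least_squares(lambda c:np.hypot(Q[:,0]-c[0],Q[:,1]-c[1])-31.5,[x,y],loss='soft_l1',f_scale=2).x
    return f.round(1),len(Q),np.round(np.median(abs(np.hypot(*(Q-f).T)-31.5)),1)
HT=dict(A=100,B=120,C=80)
E
python3 - <<'E'
from h import *
g=dict(A=(582,-200),B=(423,-118),C=(435,-285))
p,d,i=grab('wrist');W=world(d,i)
for n in 'ABC': print('wrist',n,rim(W,*g[n],HT[n]))
for c in ['top','side']:
    i=eyes.camera_info(c)
    for k in '02':
        W=world(np.load(c+k+'.npz')['d'],i)
        for n in 'ABC': print(c,k,n,rim(W,*g[n],HT[n]))
E
```

```text
wrist A (array([ 582.5, -202.4]), 624, np.float64(0.9))
wrist B None
wrist C (array([ 437.2, -289.5]), 586, np.float64(0.9))
top 0 A (array([ 581. , -198.8]), 59, np.float64(0.8))
top 0 B (array([ 423.1, -118.6]), 70, np.float64(0.8))
top 0 C (array([ 435., -286.]), 69, np.float64(0.9))
top 2 A (array([ 580.7, -198.6]), 60, np.float64(0.8))
top 2 B (array([ 423.1, -118.6]), 71, np.float64(0.7))
top 2 C (array([ 435.1, -286.4]), 56, np.float64(0.7))
side 0 A (array([ 583. , -199.8]), 63, np.float64(1.7))
side 0 B (array([ 423.7, -120.5]), 76, np.float64(1.3))
side 0 C (array([ 435.3, -288.6]), 65, np.float64(1.5))
side 2 A (array([ 582.2, -200.5]), 65, np.float64(1.4))
side 2 B (array([ 423.7, -119.8]), 82, np.float64(1.2))
side 2 C (array([ 435.4, -288.4]), 65, np.float64(1.7))
```

Request:
step_arm --moves '[{"tx": 0.54, "ty": -0.835, "tz": 0, "ax": 0, "ay": 0, "az": 0}, {"tx": 0.54, "ty": -0.835, "tz": 0, "ax": 0, "ay": 0, "az": 0}, {"tx": 0.54, "ty": -0.835, "tz": 0, "ax": 0, "ay": 0, "az": 0}, {"tx": 0.54, "ty": -0.835, "tz": 0, "ax": 0, "ay": 0, "az": 0}, {"tx": 0, "ty": 0, "tz": 0, "ax": 0, "ay": 0, "az": 0}]'

```text
clock: 7.85
eef_pos: [434.7, -287.3, 336.9]
tcp_rot: [-3.141, -0.0, 1.571]
contact_force: [0.4, 0.4, -0.0]
opening: 0.208
grasp_force: 58.8
```

Request:
step_arm --moves '[{"tx": 0, "ty": 0, "tz": 0.8, "ax": 0, "ay": 0, "az": 0}, {"tx": 0, "ty": 0, "tz": 0.8, "ax": 0, "ay": 0, "az": 0}, {"tx": 0, "ty": 0, "tz": 0.8, "ax": 0, "ay": 0, "az": 0}, {"tx": 0, "ty": 0, "tz": 0, "ax": 0, "ay": 0, "az": 0}]'

```text
clock: 8.35
eef_pos: [435.6, -287.8, 275.5]
tcp_rot: [-3.139, -0.002, 1.571]
contact_force: [-0.1, 0.4, -1.0]
opening: 0.209
grasp_force: 58.8
```

```bash
python3 - <<'E'
from h import *
s=r.sense();e=s['eef_pos'];print(s['clock'],e)
p,d,i=grab('wrist');W=world(d,i);print(rim(W,437,-289,80))
P=W[(np.hypot(W[...,0]-e[0],W[...,1]-e[1])<28)&(W[...,2]>95)&(W[...,2]<170)]
print(len(P),P.min(0),P.max(0))
E
```

```text
8.35 [ 435.56381264 -287.82267053  275.4576242 ]
(array([ 436.6, -289.5]), 487, np.float64(0.8))
728 [ 417.66205256 -294.12830629   95.04485387] [ 454.59264218 -267.40918525  169.99773504]
```

Request:
step_arm --moves '[{"tx": -0.08, "ty": 0, "tz": 0.4, "ax": 0, "ay": 0, "az": 0}, {"tx": 0, "ty": 0, "tz": 0.8, "ax": 0, "ay": 0, "az": 0}, {"tx": 0, "ty": 0, "tz": 0.8, "ax": 0, "ay": 0, "az": 0}, {"tx": 0, "ty": 0, "tz": 0.8, "ax": 0, "ay": 0, "az": 0}, {"tx": 0, "ty": 0, "tz": 0.34, "ax": 0, "ay": 0, "az": 0}]'

```text
clock: 9.02
eef_pos: [435.6, -290.0, 197.7]
tcp_rot: [-3.141, -0.0, 1.571]
contact_force: [-0.6, 0.5, -0.8]
opening: 0.209
grasp_force: 58.8
```

Request:
step_arm --moves '[{"tx": 0, "ty": 0, "tz": 0.06, "ax": 0, "ay": 0, "az": 0}, {"tx": 0, "ty": 0, "tz": 0.06, "ax": 0, "ay": 0, "az": 0}, {"tx": 0, "ty": 0, "tz": 0.06, "ax": 0, "ay": 0, "az": 0}]'

```text
clock: 9.4
eef_pos: [436.2, -290.2, 194.6]
tcp_rot: [3.141, 0.001, 1.571]
contact_force: [-0.0, 0.1, -0.7]
opening: 0.21
grasp_force: 58.8
```

Request:
step_arm --moves '[{"tx": 0, "ty": 0, "tz": 0.06, "ax": 0, "ay": 0, "az": 0}, {"tx": 0, "ty": 0, "tz": 0.06, "ax": 0, "ay": 0, "az": 0}, {"tx": 0, "ty": 0, "tz": 0, "ax": 0, "ay": 0, "az": 0}]'

```text
clock: 9.78
eef_pos: [437.7, -291.3, 194.1]
tcp_rot: [3.137, 0.003, 1.571]
contact_force: [-2.2, 0.4, 20.3]
opening: 0.206
grasp_force: 61.2
```

Request:
step_arm --moves '[{"tx": 0, "ty": 0, "tz": -0.78, "ax": 0, "ay": 0, "az": 0}, {"tx": 0, "ty": 0, "tz": -0.78, "ax": 0, "ay": 0, "az": 0}, {"tx": 0, "ty": 0, "tz": -0.78, "ax": 0, "ay": 0, "az": 0}, {"tx": 0, "ty": 0, "tz": -0.78, "ax": 0, "ay": 0, "az": 0}, {"tx": 0, "ty": 0, "tz": 0, "ax": 0, "ay": 0, "az": 0}]'

```text
clock: 10.4
eef_pos: [436.6, -290.5, 270.5]
tcp_rot: [3.139, 0.002, 1.571]
contact_force: [0.2, -0.5, -1.3]
opening: 0.208
grasp_force: 59.1
```

Request:
step_arm --moves '[{"tx": 0, "ty": 0, "tz": 0.74, "ax": 0, "ay": 0, "az": 0}, {"tx": 0, "ty": 0, "tz": 0.8, "ax": 0, "ay": 0, "az": 0}, {"tx": 0, "ty": 0, "tz": 0.8, "ax": 0, "ay": 0, "az": 0}, {"tx": 0, "ty": 0, "tz": 0.58, "ax": 0, "ay": 0, "az": 0}, {"tx": 0, "ty": 0, "tz": 0.1, "ax": 0, "ay": 0, "az": 0}]'

```text
clock: 11.02
eef_pos: [435.3, -289.7, 192.5]
tcp_rot: [-3.14, -0.001, 1.571]
contact_force: [-1.3, 1.3, 5.1]
opening: 0.206
grasp_force: 63.4
```

Request:
step_arm --moves '[{"tx": 0, "ty": 0, "tz": 0.08, "ax": 0, "ay": 0, "az": 0}, {"tx": 0, "ty": 0, "tz": 0.03, "ax": 0, "ay": 0, "az": 0}, {"tx": 0, "ty": 0, "tz": 0, "ax": 0, "ay": 0, "az": 0}]'

```text
clock: 11.4
eef_pos: [436.4, -290.6, 192.5]
tcp_rot: [3.14, 0.001, 1.571]
contact_force: [-2.1, 1.4, 10.6]
opening: 0.207
grasp_force: 64.0
```

Request:
step_arm --moves '[{"tx": 0, "ty": 0, "tz": -0.94, "ax": 0, "ay": 0, "az": 0}, {"tx": 0, "ty": 0, "tz": -0.94, "ax": 0, "ay": 0, "az": 0}, {"tx": 0, "ty": 0, "tz": -0.94, "ax": 0, "ay": 0, "az": 0}, {"tx": 0, "ty": 0, "tz": -0.94, "ax": 0, "ay": 0, "az": 0}, {"tx": 0, "ty": 0, "tz": -0.94, "ax": 0, "ay": 0, "az": 0}]'

```text
clock: 12.02
eef_pos: [435.9, -290.0, 309.6]
tcp_rot: [3.141, 0.0, 1.571]
contact_force: [0.4, -0.1, -1.2]
opening: 0.204
grasp_force: 62.7
```

Request:
step_arm --moves '[{"tx": 0, "ty": 0, "tz": -0.94, "ax": 0, "ay": 0, "az": 0}, {"tx": 0.5, "ty": 0.83, "tz": 0, "ax": 0, "ay": 0, "az": 0}, {"tx": 0.5, "ty": 0.83, "tz": 0, "ax": 0, "ay": 0, "az": 0}, {"tx": 0.5, "ty": 0.83, "tz": 0, "ax": 0, "ay": 0, "az": 0}, {"tx": 0.5, "ty": 0.83, "tz": 0, "ax": 0, "ay": 0, "az": 0}]'

```text
clock: 12.65
eef_pos: [519.6, -239.5, 332.2]
tcp_rot: [3.141, 0.0, 1.571]
contact_force: [-0.3, -0.8, -0.0]
opening: 0.207
grasp_force: 62.7
```

Request:
step_arm --moves '[{"tx": 0.5, "ty": 0.83, "tz": 0, "ax": 0, "ay": 0, "az": 0}, {"tx": 0.5, "ty": 0.83, "tz": 0, "ax": 0, "ay": 0, "az": 0}, {"tx": 0.5, "ty": 0.83, "tz": 0, "ax": 0, "ay": 0, "az": 0}, {"tx": 0, "ty": 0, "tz": 0, "ax": 0, "ay": 0, "az": 0}]'

```text
clock: 13.15
eef_pos: [582.6, -201.3, 331.3]
tcp_rot: [-3.141, -0.0, 1.573]
contact_force: [-0.4, -1.2, -0.8]
opening: 0.207
grasp_force: 62.7
```

```bash
cat >> h.py <<'E'
def look(g,cams=('wrist','top','side'),br=True):
    s=r.sense();e=s['eef_pos'];print(s['clock'],e.round(1),s['tcp_rot'].round(3),s['opening'])
    for c in cams:
        p,d,i=grab(c);W=world(d,i)
        for n in g: print(c,n,rim(W,*g[n],HT[n]))
        if c=='wrist' and br:
            P=W[(np.hypot(W[...,0]-e[0],W[...,1]-e[1])<28)&(W[...,2]>e[2]-186)&(W[...,2]<e[2]-110)]
            print('brush x',(P[:,0].min()+P[:,0].max())/2,'y',P[:,1].max()-18)
E
python3 -c "
from h import *
look(dict(A=(582,-200),B=(423,-119),C=(436,-288)))"
```

```text
13.15 [ 582.6 -201.3  331.3] [-3.141 -0.     1.573] 0.20673025137868647
wrist A (array([ 582.8, -201.6]), 408, np.float64(0.8))
wrist B (array([ 425.6, -122. ]), 889, np.float64(0.8))
wrist C (array([ 437.8, -289.2]), 555, np.float64(0.8))
brush x 584.1942456447118 y -199.04913092710134
top A None
top B (array([ 423.2, -118.9]), 34, np.float64(0.9))
top C None
side A (array([ 581.4, -199.7]), 68, np.float64(2.1))
side B (array([ 423.9, -120.4]), 81, np.float64(1.2))
side C (array([ 435.1, -288. ]), 72, np.float64(1.5))
```

Request:
step_arm --moves '[{"tx": -0.08, "ty": -0.05, "tz": 0.5, "ax": 0, "ay": 0, "az": 0}, {"tx": 0, "ty": 0, "tz": 0.9, "ax": 0, "ay": 0, "az": 0}, {"tx": 0, "ty": 0, "tz": 0.9, "ax": 0, "ay": 0, "az": 0}, {"tx": 0, "ty": 0, "tz": 0.9, "ax": 0, "ay": 0, "az": 0}, {"tx": 0, "ty": 0, "tz": 0.9, "ax": 0, "ay": 0, "az": 0}]'

```text
clock: 13.92
eef_pos: [578.9, -204.9, 227.8]
tcp_rot: [-3.141, -0.0, 1.57]
contact_force: [0.3, 0.0, -1.5]
opening: 0.209
grasp_force: 62.8
```

Request:
step_arm --moves '[{"tx": 0, "ty": 0, "tz": 0.9, "ax": 0, "ay": 0, "az": 0}, {"tx": 0, "ty": 0, "tz": 0.4, "ax": 0, "ay": 0, "az": 0}, {"tx": 0, "ty": 0, "tz": 0.1, "ax": 0, "ay": 0, "az": 0}, {"tx": 0, "ty": 0, "tz": 0.1, "ax": 0, "ay": 0, "az": 0}]'

```text
clock: 14.42
eef_pos: [580.2, -204.8, 192.5]
tcp_rot: [3.14, 0.001, 1.571]
contact_force: [-0.0, 0.5, 12.0]
opening: 0.206
grasp_force: 64.2
```

Request:
step_arm --moves '[{"tx": 0, "ty": 0, "tz": 0.06, "ax": 0, "ay": 0, "az": 0}, {"tx": 0, "ty": 0, "tz": 0, "ax": 0, "ay": 0, "az": 0}]'

```text
clock: 14.68
eef_pos: [581.1, -204.9, 192.5]
tcp_rot: [3.138, 0.001, 1.571]
contact_force: [0.2, 0.2, 7.6]
opening: 0.205
grasp_force: 63.6
```

Request:
step_arm --moves '[{"tx": 0.02, "ty": 0, "tz": -0.97, "ax": 0, "ay": 0, "az": 0}, {"tx": 0, "ty": 0, "tz": -0.97, "ax": 0, "ay": 0, "az": 0}, {"tx": 0, "ty": 0, "tz": -0.97, "ax": 0, "ay": 0, "az": 0}, {"tx": 0, "ty": 0, "tz": -0.97, "ax": 0, "ay": 0, "az": 0}, {"tx": 0, "ty": 0, "tz": 0, "ax": 0, "ay": 0, "az": 0}]'

```text
clock: 15.3
eef_pos: [581.0, -204.4, 289.8]
tcp_rot: [3.137, 0.002, 1.571]
contact_force: [-0.1, 0.8, -2.1]
opening: 0.212
grasp_force: 62.8
```

Request:
step_arm --moves '[{"tx": 0, "ty": 0, "tz": 0.9, "ax": 0, "ay": 0, "az": 0}, {"tx": 0, "ty": 0, "tz": 0.9, "ax": 0, "ay": 0, "az": 0}, {"tx": 0, "ty": 0, "tz": 0.9, "ax": 0, "ay": 0, "az": 0}, {"tx": 0, "ty": 0, "tz": 0.9, "ax": 0, "ay": 0, "az": 0}, {"tx": 0, "ty": 0, "tz": 0.1, "ax": 0, "ay": 0, "az": 0}]'

```text
clock: 15.92
eef_pos: [578.9, -203.6, 192.8]
tcp_rot: [-3.139, -0.001, 1.571]
contact_force: [-0.2, -0.3, -0.6]
opening: 0.203
grasp_force: 63.1
```

Request:
step_arm --moves '[{"tx": 0, "ty": 0, "tz": 0.1, "ax": 0, "ay": 0, "az": 0}, {"tx": 0, "ty": 0, "tz": 0.05, "ax": 0, "ay": 0, "az": 0}, {"tx": 0, "ty": 0, "tz": 0, "ax": 0, "ay": 0, "az": 0}]'

```text
clock: 16.3
eef_pos: [580.3, -204.2, 192.5]
tcp_rot: [3.14, 0.001, 1.571]
contact_force: [-1.5, 0.2, 8.4]
opening: 0.209
grasp_force: 63.7
```

Request:
step_arm --moves '[{"tx": 0, "ty": 0, "tz": -0.97, "ax": 0, "ay": 0, "az": 0}, {"tx": 0, "ty": 0, "tz": -0.97, "ax": 0, "ay": 0, "az": 0}, {"tx": 0, "ty": 0, "tz": -0.97, "ax": 0, "ay": 0, "az": 0}, {"tx": 0, "ty": 0, "tz": -0.97, "ax": 0, "ay": 0, "az": 0}, {"tx": 0, "ty": 0, "tz": -0.97, "ax": 0, "ay": 0, "az": 0}]'

```text
clock: 16.92
eef_pos: [579.6, -203.9, 313.3]
tcp_rot: [3.141, 0.0, 1.571]
contact_force: [-0.2, 0.2, -0.2]
opening: 0.207
grasp_force: 62.7
```

Request:
step_arm --moves '[{"tx": 0, "ty": 0, "tz": -0.97, "ax": 0, "ay": 0, "az": 0}, {"tx": 0.475, "ty": -0.9, "tz": 0, "ax": 0, "ay": 0, "az": 0}, {"tx": 0.475, "ty": -0.9, "tz": 0, "ax": 0, "ay": 0, "az": 0}, {"tx": 0.475, "ty": -0.9, "tz": 0, "ax": 0, "ay": 0, "az": 0}, {"tx": 0.475, "ty": -0.9, "tz": 0, "ax": 0, "ay": 0, "az": 0}]'

```text
clock: 17.55
eef_pos: [488.9, -156.1, 336.7]
tcp_rot: [3.141, 0.0, 1.571]
contact_force: [0.4, -0.2, -1.3]
opening: 0.205
grasp_force: 62.8
```

Request:
step_arm --moves '[{"tx": 0.475, "ty": -0.9, "tz": 0, "ax": 0, "ay": 0, "az": 0}, {"tx": 0.475, "ty": -0.9, "tz": 0, "ax": 0, "ay": 0, "az": 0}, {"tx": 0.475, "ty": -0.9, "tz": 0, "ax": 0, "ay": 0, "az": 0}, {"tx": 0, "ty": 0, "tz": 0, "ax": 0, "ay": 0, "az": 0}]'

```text
clock: 18.05
eef_pos: [421.1, -120.4, 336.9]
tcp_rot: [3.141, 0.0, 1.572]
contact_force: [0.1, -0.4, -1.1]
opening: 0.208
grasp_force: 62.7
```

```bash
python3 -c "
from h import *
look(dict(A=(582,-200),B=(423,-119),C=(436,-288)))"
```

```text
18.05 [ 421.1 -120.4  336.9] [3.141 0.    1.572] 0.20783421729155702
wrist A (array([ 581.9, -201.5]), 622, np.float64(0.8))
wrist B (array([ 424.4, -121.5]), 430, np.float64(0.8))
wrist C (array([ 436.3, -289.2]), 100, np.float64(0.7))
brush x 422.3258757552074 y -118.25108604540947
top A (array([ 580.8, -198.9]), 34, np.float64(0.7))
top B None
top C None
side A (array([ 582.1, -200.3]), 71, np.float64(1.3))
side B (array([ 423.2, -120.4]), 79, np.float64(1.4))
side C (array([ 434.8, -288.5]), 66, np.float64(1.7))
```

Request:
step_arm --moves '[{"tx": -0.08, "ty": 0.08, "tz": 0.5, "ax": 0, "ay": 0, "az": 0}, {"tx": 0, "ty": 0, "tz": 0.9, "ax": 0, "ay": 0, "az": 0}, {"tx": 0, "ty": 0, "tz": 0.9, "ax": 0, "ay": 0, "az": 0}, {"tx": 0, "ty": 0, "tz": 0.9, "ax": 0, "ay": 0, "az": 0}, {"tx": 0, "ty": 0, "tz": 0.9, "ax": 0, "ay": 0, "az": 0}]'

```text
clock: 18.82
eef_pos: [424.3, -123.1, 232.2]
tcp_rot: [-3.141, -0.0, 1.571]
contact_force: [0.6, -1.2, -1.3]
opening: 0.208
grasp_force: 62.7
```

Request:
step_arm --moves '[{"tx": 0, "ty": 0, "tz": 0.9, "ax": 0, "ay": 0, "az": 0}, {"tx": 0, "ty": 0, "tz": 0.65, "ax": 0, "ay": 0, "az": 0}, {"tx": 0, "ty": 0, "tz": 0.1, "ax": 0, "ay": 0, "az": 0}, {"tx": 0, "ty": 0, "tz": 0.1, "ax": 0, "ay": 0, "az": 0}]'

```text
clock: 19.32
eef_pos: [425.0, -123.2, 190.7]
tcp_rot: [3.141, 0.0, 1.571]
contact_force: [-2.5, 1.3, 19.7]
opening: 0.204
grasp_force: 68.8
```

Request:
step_arm --moves '[{"tx": 0, "ty": 0, "tz": 0.05, "ax": 0, "ay": 0, "az": 0}, {"tx": 0, "ty": 0, "tz": 0, "ax": 0, "ay": 0, "az": 0}]'

```text
clock: 19.58
eef_pos: [425.6, -123.3, 190.7]
tcp_rot: [3.139, 0.001, 1.571]
contact_force: [-1.9, 0.9, 14.8]
opening: 0.209
grasp_force: 68.2
```

Request:
step_arm --moves '[{"tx": 0, "ty": 0, "tz": -0.94, "ax": 0, "ay": 0, "az": 0}, {"tx": 0, "ty": 0, "tz": -0.94, "ax": 0, "ay": 0, "az": 0}, {"tx": 0, "ty": 0, "tz": -0.94, "ax": 0, "ay": 0, "az": 0}, {"tx": 0, "ty": 0, "tz": -0.94, "ax": 0, "ay": 0, "az": 0}, {"tx": 0, "ty": 0, "tz": -0.94, "ax": 0, "ay": 0, "az": 0}]'

```text
clock: 20.2
eef_pos: [424.4, -123.0, 307.5]
tcp_rot: [3.141, 0.0, 1.571]
contact_force: [-0.4, 0.3, -0.8]
opening: 0.204
grasp_force: 66.5
```

Request:
step_arm --moves '[{"tx": 0, "ty": 0, "tz": 0, "ax": 0, "ay": 0, "az": 0}, {"tx": 0, "ty": 0, "tz": 0.9, "ax": 0, "ay": 0, "az": 0}, {"tx": 0, "ty": 0, "tz": 0.9, "ax": 0, "ay": 0, "az": 0}, {"tx": 0, "ty": 0, "tz": 0.9, "ax": 0, "ay": 0, "az": 0}, {"tx": 0, "ty": 0, "tz": 0.9, "ax": 0, "ay": 0, "az": 0}]'

```text
clock: 20.82
eef_pos: [423.6, -122.7, 214.7]
tcp_rot: [-3.141, -0.0, 1.571]
contact_force: [0.1, -0.0, 0.0]
opening: 0.207
grasp_force: 66.6
```

Request:
step_arm --moves '[{"tx": 0, "ty": 0, "tz": 0.9, "ax": 0, "ay": 0, "az": 0}, {"tx": 0, "ty": 0, "tz": 0.12, "ax": 0, "ay": 0, "az": 0}, {"tx": 0, "ty": 0, "tz": 0.08, "ax": 0, "ay": 0, "az": 0}, {"tx": 0, "ty": 0, "tz": 0, "ax": 0, "ay": 0, "az": 0}]'

```text
clock: 21.32
eef_pos: [424.5, -123.0, 189.4]
tcp_rot: [3.141, 0.0, 1.571]
contact_force: [-0.1, -0.4, -0.8]
opening: 0.207
grasp_force: 71.1
```

Request:
step_arm --moves '[{"tx": 0, "ty": 0, "tz": 0.06, "ax": 0, "ay": 0, "az": 0}, {"tx": 0, "ty": 0, "tz": 0.06, "ax": 0, "ay": 0, "az": 0}, {"tx": 0, "ty": 0, "tz": 0, "ax": 0, "ay": 0, "az": 0}]'

```text
clock: 21.7
eef_pos: [426.6, -123.6, 188.8]
tcp_rot: [3.136, 0.002, 1.571]
contact_force: [-1.4, -0.2, 22.1]
opening: 0.207
grasp_force: 73.3
```

Request:
step_arm --moves '[{"tx": 0, "ty": 0, "tz": -0.92, "ax": 0, "ay": 0, "az": 0}, {"tx": 0, "ty": 0, "tz": -0.92, "ax": 0, "ay": 0, "az": 0}, {"tx": 0, "ty": 0, "tz": -0.92, "ax": 0, "ay": 0, "az": 0}, {"tx": 0, "ty": 0, "tz": -0.92, "ax": 0, "ay": 0, "az": 0}, {"tx": 0, "ty": 0, "tz": -0.92, "ax": 0, "ay": 0, "az": 0}]'

```text
clock: 22.32
eef_pos: [424.3, -122.9, 302.2]
tcp_rot: [3.14, 0.0, 1.571]
contact_force: [0.1, -0.6, -0.2]
opening: 0.206
grasp_force: 71.1
```

Request:
step_arm --moves '[{"tx": 0, "ty": 0, "tz": -0.92, "ax": 0, "ay": 0, "az": 0}, {"tx": 0, "ty": 0, "tz": -0.92, "ax": 0, "ay": 0, "az": 0}, {"tx": -0.97, "ty": 0.42, "tz": 0, "ax": 0, "ay": 0, "az": 0}, {"tx": -0.97, "ty": 0.42, "tz": 0, "ax": 0, "ay": 0, "az": 0}, {"tx": -0.97, "ty": 0.42, "tz": 0, "ax": 0, "ay": 0, "az": 0}]'

```text
clock: 22.95
eef_pos: [456.1, -196.4, 347.5]
tcp_rot: [3.14, 0.0, 1.571]
contact_force: [0.3, 0.7, -0.8]
opening: 0.205
grasp_force: 71.1
```

Request:
step_arm --moves '[{"tx": -0.97, "ty": 0.42, "tz": 0, "ax": 0, "ay": 0, "az": 0}, {"tx": -0.97, "ty": 0.42, "tz": 0, "ax": 0, "ay": 0, "az": 0}, {"tx": -0.97, "ty": 0.42, "tz": 0, "ax": 0, "ay": 0, "az": 0}, {"tx": -0.97, "ty": 0.42, "tz": 0, "ax": 0, "ay": 0, "az": 0}, {"tx": -0.97, "ty": 0.42, "tz": 0, "ax": 0, "ay": 0, "az": 0}]'

```text
clock: 23.58
eef_pos: [508.7, -318.1, 347.0]
tcp_rot: [3.141, 0.0, 1.571]
contact_force: [0.8, -0.0, -0.6]
opening: 0.208
grasp_force: 71.1
```

Request:
step_arm --moves '[{"tx": -0.97, "ty": 0.42, "tz": 0, "ax": 0, "ay": 0, "az": 0}, {"tx": 0, "ty": 0, "tz": 0, "ax": 0, "ay": 0, "az": 0}, {"tx": 0, "ty": 0, "tz": 0, "ax": 0, "ay": 0, "az": 0}]'

```text
clock: 23.95
eef_pos: [518.6, -340.9, 346.8]
tcp_rot: [-3.141, -0.001, 1.571]
contact_force: [-0.2, 0.1, -0.8]
opening: 0.203
grasp_force: 71.2
```

```bash
python3 - <<'E'
from h import *
look(dict(A=(582,-200),B=(423,-119),C=(436,-288)))
e=r.sense()['eef_pos']
p,d,i=grab('wrist');W=world(d,i)
P=W[(np.hypot(W[...,0]-e[0],W[...,1]-e[1])<28)&(W[...,2]>e[2]-195)&(W[...,2]<e[2]-30)]
for z in range(int(e[2])-196,int(e[2])-30,10):
    q=P[(P[:,2]>=z)&(P[:,2]<z+10)]
    if len(q)>20: print(z,len(q),((q[:,0].min()+q[:,0].max())/2).round(1),q[:,1].max().round(1))
print('tip z',P[:,2].min())
Q=W[(abs(W[...,2]-165)<4)&(W[...,0]>560)&(W[...,0]<644)&(abs(W[...,1]+346)<40)]
for x in range(564,644,10):
    y=np.sort(Q[(Q[:,0]>=x)&(Q[:,0]<x+10),1]); 
    if len(y): k=np.argmax(np.diff(y)); print(x,y[0].round(1),y[k].round(1),y[k+1].round(1),y[-1].round(1))
print(Q[:,0].min())
E
```

```text
23.95 [ 518.6 -340.9  346.8] [-3.141e+00 -1.000e-03  1.571e+00] 0.2026003046062412
wrist A (array([ 582.6, -202.6]), 633, np.float64(0.8))
wrist B None
wrist C (array([ 437.2, -289.5]), 547, np.float64(0.9))
brush x 522.3237756122637 y -338.04883225246044
top A (array([ 580.8, -198.6]), 63, np.float64(0.8))
top B (array([ 423.1, -118.6]), 63, np.float64(0.8))
top C (array([ 435.1, -286.3]), 60, np.float64(0.9))
side A (array([ 582.4, -200.4]), 67, np.float64(1.5))
side B (array([ 423.5, -120.1]), 78, np.float64(1.4))
side C (array([ 435.2, -288.7]), 65, np.float64(1.3))
161 38 522.9 -320.0
171 86 523.7 -319.9
181 80 522.7 -320.0
191 85 522.9 -320.0
201 91 522.3 -319.7
211 104 522.7 -320.1
221 111 521.8 -319.9
231 124 522.1 -320.1
241 273 521.7 -320.1
251 1116 521.6 -321.5
261 47 521.2 -333.9
301 63 520.3 -322.1
311 1474 520.2 -322.0
tip z 166.86921062324126
564 -366.3 -351.6 -335.3 -321.8
574 -367.3 -352.0 -336.5 -322.2
584 -366.9 -352.8 -337.2 -322.8
594 -367.7 -353.8 -338.5 -323.7
604 -368.9 -354.4 -338.0 -324.3
614 -369.9 -355.3 -339.4 -325.1
624 -369.9 -355.8 -340.2 -325.7
634 -372.8 -356.8 -341.1 -327.5
567.0758395203734
```

Request:
step_arm --moves '[{"tx": -0.02, "ty": 0, "tz": 0.92, "ax": 0, "ay": 0, "az": 0}, {"tx": 0, "ty": 0, "tz": 0.92, "ax": 0, "ay": 0, "az": 0}, {"tx": 0, "ty": 0, "tz": 0.92, "ax": 0, "ay": 0, "az": 0}, {"tx": 0, "ty": 0, "tz": 0.92, "ax": 0, "ay": 0, "az": 0}, {"tx": 0, "ty": 0, "tz": 0.92, "ax": 0, "ay": 0, "az": 0}]'

```text
clock: 24.78
eef_pos: [518.8, -341.2, 231.6]
tcp_rot: [3.141, 0.0, 1.572]
contact_force: [0.1, -0.0, -0.6]
opening: 0.209
grasp_force: 71.3
```

Request:
step_arm --moves '[{"tx": 0, "ty": 0, "tz": 0.92, "ax": 0, "ay": 0, "az": 0}, {"tx": 0, "ty": 0, "tz": 0, "ax": 0, "ay": 0, "az": 0}, {"tx": -0.04, "ty": 0.5, "tz": 0, "ax": 0, "ay": 0, "az": 0}, {"tx": 0, "ty": 0, "tz": 0, "ax": 0, "ay": 0, "az": 0}]'

```text
clock: 25.28
eef_pos: [533.1, -343.0, 210.4]
tcp_rot: [3.139, 0.001, 1.572]
contact_force: [-0.4, 0.4, -1.2]
opening: 0.206
grasp_force: 71.2
```

```bash
python3 - <<'E'
from h import *
s=r.sense();e=s['eef_pos'];print(e,s['contact_force'])
p,d,i=grab('wrist','w3');W=world(d,i)
m=(np.hypot(W[...,0]-e[0],W[...,1]-e[1])<30)&(W[...,2]<e[2]-26)&(W[...,2]>e[2]-45);q=W[m]
t=q[q[:,2]>np.percentile(q[:,2],80)-2]
print('collar top z',np.median(t[:,2]),q[:,2].max(),'x',(q[:,0].min()+q[:,0].max())/2,'ymax',q[:,1].max())
Q=W[(abs(W[...,2]-165)<4)&(W[...,0]>564)&(W[...,0]<640)&(abs(W[...,1]+346)<40)]
print('prong z',np.median(Q[:,2]))
E
```

```text
[ 533.09783976 -343.00954814  210.4054021 ] [-0.36930957  0.35057886 -1.161682  ]
collar top z 178.16308855227572 184.35092294038242 x 534.765023645695 ymax -324.56983895149665
prong z 165.4306752423301
```

View pics/w3.png

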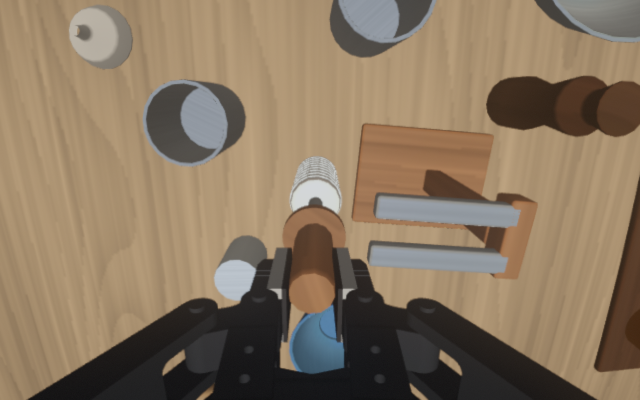

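The wrist picture shows the collar at (315,235), in line with the open slot between the prongs (y 210 and 255). I'll slide it in.

Request:
step_arm --moves '[{"tx": -0.05, "ty": 0.64, "tz": 0.1, "ax": 0, "ay": 0, "az": 0}, {"tx": -0.05, "ty": 0.64, "tz": 0, "ax": 0, "ay": 0, "az": 0}, {"tx": -0.05, "ty": 0.64, "tz": 0, "ax": 0, "ay": 0, "az": 0}, {"tx": -0.05, "ty": 0.64, "tz": 0, "ax": 0, "ay": 0, "az": 0}, {"tx": 0, "ty": 0, "tz": 0, "ax": 0, "ay": 0, "az": 0}]'

```text
clock: 25.95
eef_pos: [596.6, -347.5, 206.2]
tcp_rot: [3.141, -0.0, 1.572]
contact_force: [0.8, 0.7, -1.0]
opening: 0.206
grasp_force: 71.1
```

Request:
step_arm --moves '[{"tx": 0, "ty": 0, "tz": 0.08, "ax": 0, "ay": 0, "az": 0}, {"tx": 0, "ty": 0, "tz": 0.06, "ax": 0, "ay": 0, "az": 0}, {"tx": 0, "ty": 0, "tz": 0, "ax": 0, "ay": 0, "az": 0}]'

```text
clock: 26.32
eef_pos: [595.2, -347.6, 204.0]
tcp_rot: [3.141, 0.0, 1.571]
contact_force: [-0.3, 1.0, 4.7]
opening: 0.207
grasp_force: 72.1
```

Request:
step_arm --moves '[{"tx": 0, "ty": 0, "tz": 0, "ax": 0, "ay": 0, "az": 0}, {"tx": 0, "ty": 0, "tz": 0, "ax": 0, "ay": 0, "az": 0}, {"tx": 0, "ty": 0, "tz": 0, "ax": 0, "ay": 0, "az": 0}, {"tx": 0, "ty": 0, "tz": 0, "ax": 0, "ay": 0, "az": 0}, {"tx": 0, "ty": 0, "tz": 0, "ax": 0, "ay": 0, "az": 0}]' --gripper 1

```text
clock: 26.95
eef_pos: [595.2, -347.5, 202.9]
tcp_rot: [-3.141, -0.0, 1.571]
contact_force: [-0.2, 0.7, 0.8]
opening: 1.0
grasp_force: 0.0
```

Request:
step_arm --moves '[{"tx": 0, "ty": 0, "tz": -0.5, "ax": 0, "ay": 0, "az": 0}, {"tx": 0, "ty": 0, "tz": -0.9, "ax": 0, "ay": 0, "az": 0}, {"tx": 0, "ty": 0, "tz": -0.9, "ax": 0, "ay": 0, "az": 0}, {"tx": 0, "ty": 0, "tz": -0.9, "ax": 0, "ay": 0, "az": 0}, {"tx": 0, "ty": 0, "tz": -0.9, "ax": 0, "ay": 0, "az": 0}]'

```text
clock: 27.58
eef_pos: [595.4, -347.6, 307.3]
tcp_rot: [3.141, 0.0, 1.571]
contact_force: [0.4, 1.0, -0.6]
opening: 0.999
grasp_force: 0.0
```

```bash
python3 - <<'E'
from h import *
s=r.sense();e=s['eef_pos'];print(s['clock'],e,s['opening'])
p,d,i=grab('wrist','w4');W=world(d,i)
for zl,zh in[(220,232),(168,174)]:
    q=W[(np.hypot(W[...,0]-599,W[...,1]+346)<25)&(W[...,2]>zl)&(W[...,2]<zh)];print(zl,len(q),q.min(0).round(1),q.max(0).round(1),np.median(q,0).round(1))
p,d,i=grab('side');cv2.imwrite('pics/s4.png',cv2.resize(p[110:230,300:460],None,fx=3,fy=3,interpolation=cv2.INTER_CUBIC)[:,:,::-1])
p,d,i=grab('top');W=world(d,i);np.savez('top4',p=p,d=d)
# handle
Q=W[(abs(W[...,2]-135)<9)&(W[...,0]>600)&(W[...,0]<670)&(W[...,1]>90)&(W[...,1]<260)]
for y in range(95,260,15):
    q=Q[abs(Q[:,1]-y)<5]; 
    if len(q): print(y,len(q),q[:,0].min().round(1),q[:,0].max().round(1),np.median(q[:,2]).round(1))
P=W[(W[...,2]>150)&(W[...,2]<172)&(W[...,1]>0)&(W[...,1]<370)&(W[...,0]>640)]
b=cv2.minAreaRect(P[:,:2].astype(np.float32));print(b)
E
```

```text
27.575 [ 595.40625344 -347.60079906  307.30866915] 0.9992273478790528
220 670 [ 586.9 -355.1  220.1] [ 606.5 -336.1  229.4] [ 596.3 -344.6  227. ]
168 663 [ 580.  -357.7  168.1] [ 613.7 -329.1  173.8] [ 597.2 -339.   171.6]
95 18 631.7 666.2 134.4
110 26 631.5 670.0 133.9
125 15 631.4 641.8 135.2
140 13 628.5 637.9 134.3
155 13 628.5 638.5 134.5
170 12 627.8 639.4 133.8
185 12 625.6 634.8 135.2
200 12 624.6 636.1 135.4
215 12 625.1 635.9 134.3
230 13 621.9 631.7 135.0
245 47 622.1 669.7 133.8
((810.971435546875, 184.57595825195312), (270.4468078613281, 339.80511474609375), 4.160293102264404)
```

View pics/s4.png

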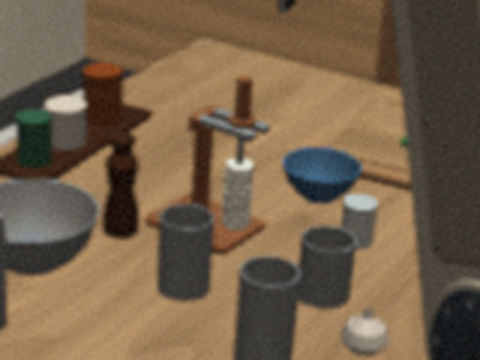

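The side picture shows the brush hanging straight, with its collar on both prongs at (240,120). Next is the drawer handle.

Request:
step_arm --moves '[{"tx": 0.99, "ty": 0.07, "tz": 0, "ax": 0, "ay": 0, "az": 0}, {"tx": 0.99, "ty": 0.07, "tz": 0, "ax": 0, "ay": 0, "az": 0}, {"tx": 0.99, "ty": 0.07, "tz": 0, "ax": 0, "ay": 0, "az": 0}, {"tx": 0.99, "ty": 0.07, "tz": 0, "ax": 0, "ay": 0, "az": 0}, {"tx": 0.99, "ty": 0.07, "tz": 0, "ax": 0, "ay": 0, "az": 0}]' --gripper 0.4

```text
clock: 28.35
eef_pos: [604.1, -221.7, 305.5]
tcp_rot: [3.142, -0.0, 1.572]
contact_force: [0.0, 0.5, 0.1]
opening: 0.402
grasp_force: 0.0
```

Request:
step_arm --moves '[{"tx": 0.99, "ty": 0.07, "tz": 0, "ax": 0, "ay": 0, "az": 0}, {"tx": 0.99, "ty": 0.07, "tz": 0, "ax": 0, "ay": 0, "az": 0}, {"tx": 0.99, "ty": 0.07, "tz": 0, "ax": 0, "ay": 0, "az": 0}, {"tx": 0.99, "ty": 0.07, "tz": 0, "ax": 0, "ay": 0, "az": 0}, {"tx": 0.99, "ty": 0.07, "tz": 0, "ax": 0, "ay": 0, "az": 0}]'

```text
clock: 28.98
eef_pos: [612.7, -98.3, 305.6]
tcp_rot: [3.141, 0.0, 1.571]
contact_force: [-0.6, 0.0, 0.2]
opening: 0.402
grasp_force: 0.0
```

Request:
step_arm --moves '[{"tx": 0.99, "ty": 0.07, "tz": 0, "ax": 0, "ay": 0, "az": 0}, {"tx": 0.99, "ty": 0.07, "tz": 0, "ax": 0, "ay": 0, "az": 0}, {"tx": 0.99, "ty": 0.07, "tz": 0, "ax": 0, "ay": 0, "az": 0}, {"tx": 0.99, "ty": 0.07, "tz": 0, "ax": 0, "ay": 0, "az": 0}, {"tx": 0.99, "ty": 0.07, "tz": 0, "ax": 0, "ay": 0, "az": 0}]'

```text
clock: 29.6
eef_pos: [621.2, 25.4, 305.6]
tcp_rot: [3.141, 0.0, 1.571]
contact_force: [0.5, 0.6, -0.7]
opening: 0.4
grasp_force: 0.0
```

Request:
step_arm --moves '[{"tx": 0.99, "ty": 0.07, "tz": 0, "ax": 0, "ay": 0, "az": 0}, {"tx": 0.99, "ty": 0.07, "tz": 0, "ax": 0, "ay": 0, "az": 0}, {"tx": 0.99, "ty": 0.07, "tz": 0, "ax": 0, "ay": 0, "az": 0}, {"tx": 0.99, "ty": 0.07, "tz": 0, "ax": 0, "ay": 0, "az": 0}, {"tx": 0.99, "ty": 0.07, "tz": 0, "ax": 0, "ay": 0, "az": 0}]'

```text
clock: 30.22
eef_pos: [629.9, 149.1, 305.5]
tcp_rot: [3.141, -0.0, 1.571]
contact_force: [0.7, -0.7, 0.0]
opening: 0.4
grasp_force: 0.0
```

Request:
step_arm --moves '[{"tx": 0.99, "ty": 0.07, "tz": 0, "ax": 0, "ay": 0, "az": 0}, {"tx": 0, "ty": 0, "tz": 0.9, "ax": 0, "ay": 0, "az": -0.046}, {"tx": 0, "ty": 0, "tz": 0.9, "ax": 0, "ay": 0, "az": 0}, {"tx": 0, "ty": 0, "tz": 0.9, "ax": 0, "ay": 0, "az": 0}, {"tx": 0, "ty": 0, "tz": 0, "ax": 0, "ay": 0, "az": 0}]'

```text
clock: 30.85
eef_pos: [630.8, 172.6, 236.2]
tcp_rot: [-3.138, 0.001, 1.644]
contact_force: [0.7, -0.3, 0.4]
opening: 0.399
grasp_force: 0.0
```

```bash
python3 - <<'E'
from h import *
s=r.sense();e=s['eef_pos'];print(s['clock'],e,s['tcp_rot'],s['opening'])
p,d,i=grab('wrist','w5');W=world(d,i)
Q=W[(abs(W[...,2]-134)<6)&(W[...,0]>600)&(W[...,0]<660)&(W[...,1]>80)&(W[...,1]<262)]
for y in range(90,262,15):
    q=Q[abs(Q[:,1]-y)<5]
    if len(q): print(y,len(q),q[:,0].min().round(1),q[:,0].max().round(1),np.median(q[:,2]).round(1))
print(Q[:,1].min(),Q[:,1].max())
E
```

```text
30.85 [630.77112618 172.61189642 236.19477282] [-3.13814347e+00  6.70605068e-04  1.64358359e+00] 0.3992007122095967
90 56 633.8 645.1 135.6
105 348 632.8 659.9 135.0
120 185 631.8 643.6 135.7
135 197 630.7 642.9 135.6
150 195 629.7 641.7 135.7
165 209 628.6 640.4 135.7
180 216 627.6 639.2 135.7
195 224 626.5 637.9 135.5
210 243 625.5 637.4 135.8
225 261 623.7 636.1 135.6
240 827 622.7 660.0 135.3
90.06200413451211 249.37200355774974
```

View pics/w5.png

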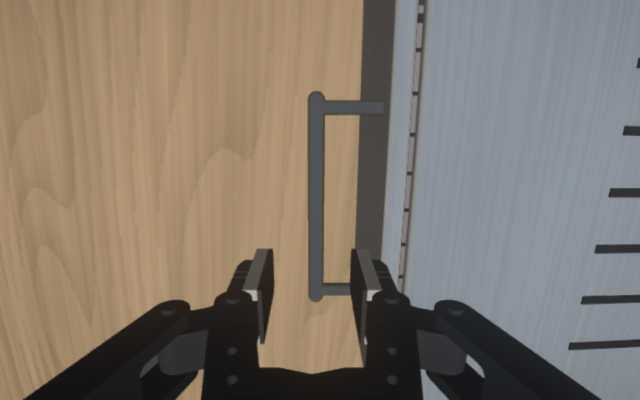

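The wrist picture shows the bar at (316,195) between the pads, both stems clear of them. I'll grip it and pull.

Request:
step_arm --moves '[{"tx": 0, "ty": 0.12, "tz": 0.5, "ax": 0, "ay": 0, "az": 0}, {"tx": 0, "ty": 0, "tz": 0.9, "ax": 0, "ay": 0, "az": 0}, {"tx": 0, "ty": 0, "tz": 0.9, "ax": 0, "ay": 0, "az": 0}, {"tx": 0, "ty": 0, "tz": 0.9, "ax": 0, "ay": 0, "az": 0}, {"tx": 0, "ty": 0, "tz": 0.8, "ax": 0, "ay": 0, "az": 0}]'

```text
clock: 31.52
eef_pos: [635.2, 172.5, 137.3]
tcp_rot: [3.141, -0.0, 1.643]
contact_force: [0.1, 0.7, 0.1]
opening: 0.4
grasp_force: 0.0
```

Request:
step_arm --moves '[{"tx": 0, "ty": 0, "tz": 0, "ax": 0, "ay": 0, "az": 0}, {"tx": 0, "ty": 0, "tz": 0, "ax": 0, "ay": 0, "az": 0}, {"tx": 0, "ty": 0, "tz": 0, "ax": 0, "ay": 0, "az": 0}, {"tx": 0, "ty": 0, "tz": 0, "ax": 0, "ay": 0, "az": 0}]' --gripper 0 --newtons 50

```text
clock: 32.02
eef_pos: [635.2, 172.6, 138.8]
tcp_rot: [3.14, -0.0, 1.643]
contact_force: [0.1, -0.2, 1.0]
opening: 0.0
grasp_force: 0.0
```

Request:
step_arm --moves '[{"tx": 0, "ty": -0.4, "tz": 0, "ax": 0, "ay": 0, "az": 0}, {"tx": 0, "ty": -0.8, "tz": 0, "ax": 0, "ay": 0, "az": 0}, {"tx": 0, "ty": -0.8, "tz": 0, "ax": 0, "ay": 0, "az": 0}, {"tx": 0, "ty": -0.8, "tz": 0, "ax": 0, "ay": 0, "az": 0}, {"tx": 0, "ty": -0.8, "tz": 0, "ax": 0, "ay": 0, "az": 0}]'

```text
clock: 32.65
eef_pos: [543.7, 165.7, 138.1]
tcp_rot: [-3.141, 0.0, 1.643]
contact_force: [0.1, 0.2, 1.0]
opening: -0.0
grasp_force: 0.0
```

Request:
step_arm --moves '[{"tx": 0, "ty": -0.8, "tz": 0, "ax": 0, "ay": 0, "az": 0}, {"tx": 0, "ty": -0.8, "tz": 0, "ax": 0, "ay": 0, "az": 0}, {"tx": 0, "ty": -0.8, "tz": 0, "ax": 0, "ay": 0, "az": 0}, {"tx": 0, "ty": -0.8, "tz": 0, "ax": 0, "ay": 0, "az": 0}, {"tx": 0, "ty": -0.8, "tz": 0, "ax": 0, "ay": 0, "az": 0}]'

```text
clock: 33.28
eef_pos: [444.0, 158.4, 138.1]
tcp_rot: [3.142, -0.0, 1.643]
contact_force: [-0.0, -0.0, 1.2]
opening: 0.003
grasp_force: 0.0
```

Request:
step_arm --moves '[{"tx": 0, "ty": -0.2, "tz": 0, "ax": 0, "ay": 0, "az": 0}, {"tx": 0, "ty": -0.2, "tz": 0, "ax": 0, "ay": 0, "az": 0}, {"tx": 0, "ty": 0, "tz": 0, "ax": 0, "ay": 0, "az": 0}]'

```text
clock: 33.65
eef_pos: [435.6, 158.0, 138.1]
tcp_rot: [3.141, -0.0, 1.643]
contact_force: [0.3, 0.1, -0.3]
opening: -0.002
grasp_force: 0.0
```

```bash
python3 - <<'E'
from h import *
p,d,i=grab('wrist','w6');q,_,_=grab('top','t6')
a=np.hstack([cv2.resize(p,(480,300)),cv2.resize(q[60:260,150:364],(320,300))])
cv2.imwrite('pics/c6.png',a[:,:,::-1])
E
```

```text
(no output)
```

View pics/c6.png

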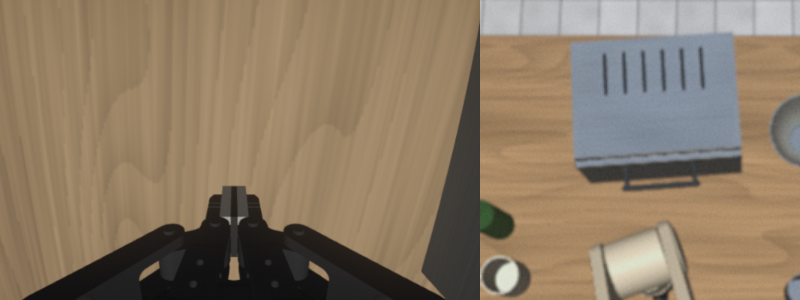

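The combined picture shows an empty closed gripper at (234,205) and the drawer still shut, so the grip missed. I'll go back and try lower, checking the grip before pulling.

Request:
step_arm --moves '[{"tx": 0, "ty": 0, "tz": -1, "ax": 0, "ay": 0, "az": 0}, {"tx": 0, "ty": 0, "tz": -1, "ax": 0, "ay": 0, "az": 0}, {"tx": 0, "ty": 1, "tz": 0, "ax": 0, "ay": 0, "az": 0}, {"tx": 0, "ty": 1, "tz": 0, "ax": 0, "ay": 0, "az": 0}, {"tx": 0, "ty": 1, "tz": 0, "ax": 0, "ay": 0, "az": 0}]' --gripper 0.4

```text
clock: 34.38
eef_pos: [511.5, 163.4, 188.0]
tcp_rot: [3.141, -0.0, 1.643]
contact_force: [0.2, -0.1, -0.2]
opening: 0.403
grasp_force: 0.0
```

Request:
step_arm --moves '[{"tx": 0, "ty": 1, "tz": 0, "ax": 0, "ay": 0, "az": 0}, {"tx": 0, "ty": 1, "tz": 0, "ax": 0, "ay": 0, "az": 0}, {"tx": 0, "ty": 1, "tz": 0, "ax": 0, "ay": 0, "az": 0}, {"tx": 0, "ty": 1, "tz": 0, "ax": 0, "ay": 0, "az": 0}, {"tx": 0, "ty": 0.9, "tz": 0, "ax": 0, "ay": 0, "az": 0}]'

```text
clock: 35.0
eef_pos: [633.6, 172.2, 187.6]
tcp_rot: [-3.141, 0.0, 1.643]
contact_force: [0.5, 0.0, 0.3]
opening: 0.396
grasp_force: 0.0
```

Request:
step_arm --moves '[{"tx": 0, "ty": 0, "tz": 0.5, "ax": 0, "ay": 0, "az": 0}, {"tx": 0, "ty": 0, "tz": 0.6, "ax": 0, "ay": 0, "az": 0}, {"tx": 0, "ty": 0, "tz": 0.6, "ax": 0, "ay": 0, "az": 0}, {"tx": 0, "ty": 0, "tz": 0.6, "ax": 0, "ay": 0, "az": 0}, {"tx": 0, "ty": 0, "tz": 0, "ax": 0, "ay": 0, "az": 0}]'

```text
clock: 35.62
eef_pos: [631.1, 172.0, 128.8]
tcp_rot: [-3.139, 0.0, 1.643]
contact_force: [-0.6, 0.3, -0.2]
opening: 0.402
grasp_force: 0.0
```

```bash
python3 - <<'E'
from h import *
s=r.sense();e=s['eef_pos'];print(s['clock'],e,s['tcp_rot'],s['opening'],s['contact_force'])
p,d,i=grab('wrist','w7');W=world(d,i)
for y in (185,195,200,205,215,230):
    q=W[(abs(W[...,1]-y)<3)&(abs(W[...,2]-134)<6)&(W[...,0]>615)&(W[...,0]<650)]
    if len(q): print(y,len(q),q[:,0].min().round(1),q[:,0].max().round(1),q[:,2].max().round(1))
cv2.imwrite('pics/c7.png',p[120:400,120:520,::-1])
E
```

```text
35.625 [631.09522485 172.04034263 128.7692615 ] [-3.13880724e+00  4.71344588e-04  1.64349638e+00] 0.4019162796988765 [-0.58919566  0.25630813 -0.15130251]
185 420 626.9 649.9 139.9
195 385 626.3 638.1 137.7
200 403 626.0 638.1 138.3
205 411 625.6 637.6 137.9
215 429 625.0 636.6 139.0
230 486 623.6 635.9 138.3
```

View pics/c7.png

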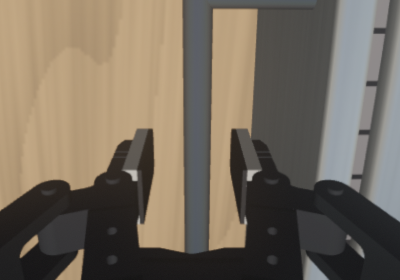

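The crop shows the bar at x≈197, between the two open pads at 145 and 240. I'll close on it.

Request:
step_arm --moves '[{"tx": 0, "ty": 0, "tz": 0, "ax": 0, "ay": 0, "az": 0}, {"tx": 0, "ty": 0, "tz": 0, "ax": 0, "ay": 0, "az": 0}, {"tx": 0, "ty": 0, "tz": 0, "ax": 0, "ay": 0, "az": 0}, {"tx": 0, "ty": 0, "tz": 0, "ax": 0, "ay": 0, "az": 0}, {"tx": 0, "ty": 0, "tz": 0, "ax": 0, "ay": 0, "az": 0}]' --gripper 0.05 --newtons 40

```text
clock: 36.3
eef_pos: [633.0, 172.4, 131.4]
tcp_rot: [3.14, -0.0, 1.643]
contact_force: [0.6, -0.3, 6.5]
opening: 0.112
grasp_force: 39.4
```

Request:
step_arm --moves '[{"tx": 0, "ty": -0.4, "tz": 0, "ax": 0, "ay": 0, "az": 0}, {"tx": 0, "ty": -0.8, "tz": 0, "ax": 0, "ay": 0, "az": 0}, {"tx": 0, "ty": -0.8, "tz": 0, "ax": 0, "ay": 0, "az": 0}, {"tx": 0, "ty": -0.8, "tz": 0, "ax": 0, "ay": 0, "az": 0}, {"tx": 0, "ty": -0.8, "tz": 0, "ax": 0, "ay": 0, "az": 0}]'

```text
clock: 36.92
eef_pos: [542.8, 165.8, 131.3]
tcp_rot: [3.139, -0.0, 1.643]
contact_force: [3.8, 0.8, 7.6]
opening: 0.111
grasp_force: 40.5
```

Request:
step_arm --moves '[{"tx": 0, "ty": -0.8, "tz": 0, "ax": 0, "ay": 0, "az": 0}, {"tx": 0, "ty": -0.8, "tz": 0, "ax": 0, "ay": 0, "az": 0}, {"tx": 0, "ty": -0.8, "tz": 0, "ax": 0, "ay": 0, "az": 0}, {"tx": 0, "ty": -0.8, "tz": 0, "ax": 0, "ay": 0, "az": 0}, {"tx": 0, "ty": -0.8, "tz": 0, "ax": 0, "ay": 0, "az": 0}]'

```text
clock: 37.55
eef_pos: [443.1, 158.5, 131.3]
tcp_rot: [3.139, -0.0, 1.644]
contact_force: [3.2, -0.5, 8.5]
opening: 0.112
grasp_force: 40.6
```

Request:
step_arm --moves '[{"tx": 0, "ty": -0.2, "tz": 0, "ax": 0, "ay": 0, "az": 0}, {"tx": 0, "ty": -0.14, "tz": 0, "ax": 0, "ay": 0, "az": 0}, {"tx": 0, "ty": 0, "tz": 0, "ax": 0, "ay": 0, "az": 0}]'

```text
clock: 37.92
eef_pos: [435.5, 158.0, 131.3]
tcp_rot: [3.138, -0.0, 1.644]
contact_force: [5.3, -1.2, 5.5]
opening: 0.109
grasp_force: 40.4
```

Request:
step_arm --moves '[{"tx": 0, "ty": 0, "tz": 0, "ax": 0, "ay": 0, "az": 0}, {"tx": 0, "ty": 0, "tz": 0, "ax": 0, "ay": 0, "az": 0}, {"tx": 0, "ty": 0, "tz": 0, "ax": 0, "ay": 0, "az": 0}, {"tx": 0, "ty": 0, "tz": -0.8, "ax": 0, "ay": 0, "az": 0}, {"tx": 0, "ty": 0, "tz": -0.9, "ax": 0, "ay": 0, "az": 0}]' --gripper 0.4

```text
clock: 38.55
eef_pos: [433.7, 157.7, 173.0]
tcp_rot: [-3.14, 0.0, 1.643]
contact_force: [-0.3, -0.0, -0.1]
opening: 0.398
grasp_force: 0.0
```

Request:
step_arm --moves '[{"tx": 0, "ty": 0, "tz": -0.95, "ax": 0, "ay": 0, "az": 0}, {"tx": 0, "ty": 0, "tz": -0.95, "ax": 0, "ay": 0, "az": 0}, {"tx": 0, "ty": 0, "tz": -0.95, "ax": 0, "ay": 0, "az": 0}, {"tx": 0, "ty": 0, "tz": -0.95, "ax": 0, "ay": 0, "az": 0}, {"tx": 0, "ty": 0, "tz": -0.95, "ax": 0, "ay": 0, "az": 0}]'

```text
clock: 39.17
eef_pos: [434.0, 157.8, 292.3]
tcp_rot: [-3.141, 0.0, 1.643]
contact_force: [-0.1, 0.0, 0.3]
opening: 0.404
grasp_force: 0.0
```

Request:
step_arm --moves '[{"tx": -0.92, "ty": -0.106, "tz": 0, "ax": 0, "ay": 0, "az": 0}, {"tx": -0.92, "ty": -0.106, "tz": 0, "ax": 0, "ay": 0, "az": 0}, {"tx": -0.92, "ty": -0.106, "tz": 0, "ax": 0, "ay": 0, "az": 0}, {"tx": -0.92, "ty": -0.106, "tz": 0, "ax": 0, "ay": 0, "az": 0}, {"tx": -0.92, "ty": -0.106, "tz": 0, "ax": 0, "ay": 0, "az": 0}]' --gripper 1

```text
clock: 39.8
eef_pos: [429.0, 41.5, 291.5]
tcp_rot: [-3.141, -0.0, 1.643]
contact_force: [0.4, -0.5, -0.9]
opening: 1.001
grasp_force: 0.0
```

Request:
step_arm --moves '[{"tx": -0.92, "ty": -0.106, "tz": 0, "ax": 0, "ay": 0, "az": 0}, {"tx": -0.92, "ty": -0.106, "tz": 0, "ax": 0, "ay": 0, "az": 0}, {"tx": -0.92, "ty": -0.106, "tz": 0, "ax": 0, "ay": 0, "az": 0}, {"tx": -0.92, "ty": -0.106, "tz": 0, "ax": 0, "ay": 0, "az": 0}, {"tx": -0.92, "ty": -0.106, "tz": 0, "ax": 0, "ay": 0, "az": 0}]'

```text
clock: 40.42
eef_pos: [424.2, -74.1, 291.5]
tcp_rot: [-3.141, -0.0, 1.643]
contact_force: [0.4, 0.2, -0.3]
opening: 1.001
grasp_force: 0.0
```

Request:
step_arm --moves '[{"tx": -0.92, "ty": -0.106, "tz": 0, "ax": 0, "ay": 0, "az": 0}, {"tx": -0.92, "ty": -0.106, "tz": 0, "ax": 0, "ay": 0, "az": 0}, {"tx": 0, "ty": 0, "tz": 0, "ax": 0, "ay": 0, "az": 0}, {"tx": 0, "ty": 0, "tz": 0, "ax": 0, "ay": 0, "az": 0}]'

```text
clock: 40.92
eef_pos: [422.5, -119.3, 291.5]
tcp_rot: [-3.141, -0.001, 1.643]
contact_force: [-0.4, 1.0, -0.5]
opening: 0.998
grasp_force: 0.0
```

```bash
python3 - <<'E'
from h import *
look(dict(A=(582,-200),B=(423,-119),C=(436,-288)),br=False)
p,d,i=grab('top','t8');W=world(d,i)
a=.072;R=np.array([[np.cos(a),np.sin(a)],[-np.sin(a),np.cos(a)]])
L=(W[...,:2]-[586,168.9])@R.T
for nm,zl,zh in [('floor',14,26),('walls',55,66),('panel',148,160),('bar',128,141)]:
    q=L[(W[...,2]>zl)&(W[...,2]<zh)&(abs(L[...,0])<(185 if nm=='bar' else 115))&(abs(L[...,1])<165)]
    if nm=='bar': q=q[q[:,0]<-135]
    print(nm,len(q),np.percentile(q,[1,50,99],axis=0).round(1).tolist() if len(q) else '')
E
```

```text
40.925 [ 422.5 -119.3  291.5] [-3.141e+00 -1.000e-03  1.643e+00] 0.9975545071554126
wrist A (array([ 581.9, -201.8]), 561, np.float64(0.7))
wrist B (array([ 424.4, -121.2]), 836, np.float64(0.8))
wrist C (array([ 436.5, -288.8]), 632, np.float64(0.8))
top A (array([ 580.6, -198.9]), 45, np.float64(0.8))
top B None
top C (array([ 435.5, -285.9]), 22, np.float64(1.0))
side A (array([ 582.4, -200.5]), 62, np.float64(1.4))
side B (array([ 423.6, -120. ]), 75, np.float64(1.0))
side C (array([ 435.3, -288.7]), 69, np.float64(1.6))
floor 4084 [[-73.8, -142.1], [7.6, 0.5], [91.7, 141.9]]
walls 439 [[-106.4, -150.5], [68.6, 12.8], [99.1, 149.7]]
panel 531 [[-106.3, -161.8], [-98.9, 1.7], [112.8, 162.1]]
bar 223 [[-157.0, -78.9], [-150.8, -2.5], [-136.9, 75.6]]
```

Request:
step_arm --moves '[{"tx": -0.056, "ty": 0.056, "tz": 0.9, "ax": 0, "ay": 0, "az": 0}, {"tx": 0, "ty": 0, "tz": 0.95, "ax": 0, "ay": 0, "az": 0}, {"tx": 0, "ty": 0, "tz": 0.95, "ax": 0, "ay": 0, "az": 0}, {"tx": 0, "ty": 0, "tz": 0.95, "ax": 0, "ay": 0, "az": 0}, {"tx": 0, "ty": 0, "tz": 0.95, "ax": 0, "ay": 0, "az": 0}]'

```text
clock: 41.75
eef_pos: [424.3, -120.6, 173.6]
tcp_rot: [3.141, 0.0, 1.644]
contact_force: [1.1, 0.2, 0.1]
opening: 1.001
grasp_force: 0.0
```

Request:
step_arm --moves '[{"tx": 0, "ty": 0, "tz": 0.9, "ax": 0, "ay": 0, "az": 0}, {"tx": 0, "ty": 0, "tz": 0.7, "ax": 0, "ay": 0, "az": 0}, {"tx": 0, "ty": 0, "tz": 0.7, "ax": 0, "ay": 0, "az": 0}, {"tx": 0, "ty": 0, "tz": 0.6, "ax": 0, "ay": 0, "az": 0}, {"tx": 0, "ty": 0, "tz": 0, "ax": 0, "ay": 0, "az": 0}]'

```text
clock: 42.38
eef_pos: [423.5, -120.6, 100.9]
tcp_rot: [-3.14, -0.001, 1.644]
contact_force: [-1.1, 0.4, 0.5]
opening: 1.0
grasp_force: 0.0
```

Request:
step_arm --moves '[{"tx": 0, "ty": 0, "tz": 0, "ax": 0, "ay": 0, "az": 0}, {"tx": 0, "ty": 0, "tz": 0, "ax": 0, "ay": 0, "az": 0}, {"tx": 0, "ty": 0, "tz": 0, "ax": 0, "ay": 0, "az": 0}, {"tx": 0, "ty": 0, "tz": 0, "ax": 0, "ay": 0, "az": 0}, {"tx": 0, "ty": 0, "tz": 0, "ax": 0, "ay": 0, "az": 0}]' --gripper 0.5 --newtons 40

```text
clock: 43.0
eef_pos: [424.6, -121.2, 102.8]
tcp_rot: [3.14, 0.0, 1.644]
contact_force: [-1.7, 0.9, 7.0]
opening: 0.757
grasp_force: 42.3
```

Request:
step_arm --moves '[{"tx": 0, "ty": 0, "tz": -0.4, "ax": 0, "ay": 0, "az": 0}, {"tx": 0, "ty": 0, "tz": -0.9, "ax": 0, "ay": 0, "az": 0}, {"tx": 0, "ty": 0, "tz": -0.9, "ax": 0, "ay": 0, "az": 0}, {"tx": 0, "ty": 0, "tz": -0.9, "ax": 0, "ay": 0, "az": 0}, {"tx": 0, "ty": 0, "tz": -0.9, "ax": 0, "ay": 0, "az": 0}]'

```text
clock: 43.62
eef_pos: [424.1, -121.0, 203.3]
tcp_rot: [3.141, 0.0, 1.643]
contact_force: [0.1, -0.3, -2.1]
opening: 0.759
grasp_force: 45.2
```

Request:
step_arm --moves '[{"tx": 0, "ty": 0, "tz": -0.9, "ax": 0, "ay": 0, "az": 0}, {"tx": 0, "ty": 0, "tz": -0.9, "ax": 0, "ay": 0, "az": 0}, {"tx": 0, "ty": 0, "tz": -0.9, "ax": 0, "ay": 0, "az": 0}, {"tx": 0, "ty": 0, "tz": -0.9, "ax": 0, "ay": 0, "az": 0}, {"tx": 0.45, "ty": 0.22, "tz": 0, "ax": 0, "ay": 0, "az": 0}]'

```text
clock: 44.25
eef_pos: [429.7, -109.6, 293.7]
tcp_rot: [3.138, 0.001, 1.642]
contact_force: [0.2, 0.3, -3.0]
opening: 0.757
grasp_force: 45.2
```

Request:
step_arm --moves '[{"tx": 0.93, "ty": 0.455, "tz": 0, "ax": 0, "ay": 0, "az": 0}, {"tx": 0.93, "ty": 0.455, "tz": 0, "ax": 0, "ay": 0, "az": 0}, {"tx": 0.93, "ty": 0.455, "tz": 0, "ax": 0, "ay": 0, "az": 0}, {"tx": 0.93, "ty": 0.455, "tz": 0, "ax": 0, "ay": 0, "az": 0}, {"tx": 0.93, "ty": 0.455, "tz": 0, "ax": 0, "ay": 0, "az": 0}]'

```text
clock: 44.88
eef_pos: [476.8, 12.3, 290.7]
tcp_rot: [-3.14, -0.0, 1.644]
contact_force: [0.1, -0.7, -1.9]
opening: 0.755
grasp_force: 45.2
```

Request:
step_arm --moves '[{"tx": 0.93, "ty": 0.455, "tz": 0, "ax": 0, "ay": 0, "az": 0}, {"tx": 0.93, "ty": 0.455, "tz": 0, "ax": 0, "ay": 0, "az": 0}, {"tx": 0.93, "ty": 0.455, "tz": 0, "ax": 0, "ay": 0, "az": 0}, {"tx": 0.93, "ty": 0.455, "tz": 0, "ax": 0, "ay": 0, "az": 0}, {"tx": 0.93, "ty": 0.455, "tz": 0, "ax": 0, "ay": 0, "az": 0}]'

```text
clock: 45.5
eef_pos: [524.9, 132.3, 290.6]
tcp_rot: [-3.14, -0.0, 1.644]
contact_force: [-0.2, -0.4, -2.9]
opening: 0.756
grasp_force: 45.2
```

Request:
step_arm --moves '[{"tx": 0.93, "ty": 0.455, "tz": 0, "ax": 0, "ay": 0, "az": 0}, {"tx": 0.93, "ty": 0.455, "tz": 0, "ax": 0, "ay": 0, "az": 0}, {"tx": 0.93, "ty": 0.455, "tz": 0, "ax": 0, "ay": 0, "az": 0}, {"tx": 0.93, "ty": 0.455, "tz": 0, "ax": 0, "ay": 0, "az": 0}, {"tx": 0.93, "ty": 0.455, "tz": 0, "ax": 0, "ay": 0, "az": 0}]'

```text
clock: 46.12
eef_pos: [574.1, 252.4, 291.4]
tcp_rot: [-3.141, 0.0, 1.643]
contact_force: [-0.6, -0.2, -1.8]
opening: 0.753
grasp_force: 45.2
```

Request:
step_arm --moves '[{"tx": 0.5, "ty": 0.23, "tz": 0, "ax": 0, "ay": 0, "az": 0}, {"tx": 0, "ty": 0, "tz": 0, "ax": 0, "ay": 0, "az": 0}, {"tx": 0, "ty": 0, "tz": 0, "ax": 0, "ay": 0, "az": 0}]'

```text
clock: 46.5
eef_pos: [578.2, 263.1, 291.6]
tcp_rot: [-3.141, 0.001, 1.643]
contact_force: [-0.2, -0.4, -3.0]
opening: 0.757
grasp_force: 45.3
```

Request:
step_arm --moves '[{"tx": 0, "ty": 0.02, "tz": 0.9, "ax": 0, "ay": 0, "az": 0}, {"tx": 0, "ty": 0, "tz": 0.95, "ax": 0, "ay": 0, "az": 0}, {"tx": 0, "ty": 0, "tz": 0.95, "ax": 0, "ay": 0, "az": 0}, {"tx": 0, "ty": 0, "tz": 0.95, "ax": 0, "ay": 0, "az": 0}, {"tx": 0, "ty": 0, "tz": 0.95, "ax": 0, "ay": 0, "az": 0}]'

```text
clock: 47.12
eef_pos: [579.0, 262.8, 173.9]
tcp_rot: [3.141, 0.0, 1.643]
contact_force: [0.0, -0.3, -3.6]
opening: 0.756
grasp_force: 45.3
```

Request:
step_arm --moves '[{"tx": 0, "ty": 0, "tz": 0.8, "ax": 0, "ay": 0, "az": 0}, {"tx": 0, "ty": 0, "tz": 0.5, "ax": 0, "ay": 0, "az": 0}, {"tx": 0, "ty": 0, "tz": 0.4, "ax": 0, "ay": 0, "az": 0}, {"tx": 0, "ty": 0, "tz": 0.2, "ax": 0, "ay": 0, "az": 0}, {"tx": 0, "ty": 0, "tz": 0, "ax": 0, "ay": 0, "az": 0}]'

```text
clock: 47.75
eef_pos: [579.1, 263.8, 126.7]
tcp_rot: [-3.142, 0.0, 1.643]
contact_force: [-0.1, 0.5, -2.0]
opening: 0.757
grasp_force: 45.3
```

Request:
step_arm --moves '[{"tx": 0, "ty": 0, "tz": 0.06, "ax": 0, "ay": 0, "az": 0}, {"tx": 0, "ty": 0, "tz": 0.04, "ax": 0, "ay": 0, "az": 0}]'

```text
clock: 48.0
eef_pos: [579.3, 263.9, 124.7]
tcp_rot: [3.141, -0.0, 1.643]
contact_force: [0.7, -0.1, -2.9]
opening: 0.754
grasp_force: 45.3
```

Request:
step_arm --moves '[{"tx": 0, "ty": 0, "tz": 0.05, "ax": 0, "ay": 0, "az": 0}, {"tx": 0, "ty": 0, "tz": 0.05, "ax": 0, "ay": 0, "az": 0}, {"tx": 0, "ty": 0, "tz": 0, "ax": 0, "ay": 0, "az": 0}]'

```text
clock: 48.38
eef_pos: [579.8, 264.0, 122.9]
tcp_rot: [3.14, -0.001, 1.643]
contact_force: [-1.6, -0.5, 4.7]
opening: 0.751
grasp_force: 45.9
```

Request:
step_arm --moves '[{"tx": 0, "ty": 0, "tz": 0, "ax": 0, "ay": 0, "az": 0}, {"tx": 0, "ty": 0, "tz": 0, "ax": 0, "ay": 0, "az": 0}, {"tx": 0, "ty": 0, "tz": 0, "ax": 0, "ay": 0, "az": 0}, {"tx": 0, "ty": 0, "tz": 0, "ax": 0, "ay": 0, "az": 0}, {"tx": 0, "ty": 0, "tz": -0.4, "ax": 0, "ay": 0, "az": 0}]' --gripper 1

```text
clock: 49.0
eef_pos: [578.5, 263.4, 131.3]
tcp_rot: [-3.14, 0.001, 1.643]
contact_force: [0.3, 0.4, -0.3]
opening: 1.0
grasp_force: 0.0
```

Request:
step_arm --moves '[{"tx": 0, "ty": 0, "tz": -0.9, "ax": 0, "ay": 0, "az": 0}, {"tx": 0, "ty": 0, "tz": -0.9, "ax": 0, "ay": 0, "az": 0}, {"tx": 0, "ty": 0, "tz": -0.9, "ax": 0, "ay": 0, "az": 0}, {"tx": 0, "ty": 0, "tz": -0.9, "ax": 0, "ay": 0, "az": 0}, {"tx": 0, "ty": 0, "tz": -0.9, "ax": 0, "ay": 0, "az": 0}]'

```text
clock: 49.62
eef_pos: [579.1, 263.7, 245.8]
tcp_rot: [3.141, -0.0, 1.643]
contact_force: [-0.4, -0.6, -0.4]
opening: 1.004
grasp_force: 0.0
```

Request:
step_arm --moves '[{"tx": 0, "ty": 0, "tz": -0.9, "ax": 0, "ay": 0, "az": 0}, {"tx": 0, "ty": 0, "tz": -0.9, "ax": 0, "ay": 0, "az": 0}, {"tx": -0.976, "ty": -0.065, "tz": 0, "ax": 0, "ay": 0, "az": 0}, {"tx": -0.976, "ty": -0.065, "tz": 0, "ax": 0, "ay": 0, "az": 0}, {"tx": -0.976, "ty": -0.065, "tz": 0, "ax": 0, "ay": 0, "az": 0}]'

```text
clock: 50.25
eef_pos: [578.8, 187.9, 288.3]
tcp_rot: [-3.14, 0.001, 1.643]
contact_force: [0.7, 0.0, 0.5]
opening: 1.002
grasp_force: 0.0
```

Request:
step_arm --moves '[{"tx": -0.976, "ty": -0.065, "tz": 0, "ax": 0, "ay": 0, "az": 0}, {"tx": -0.976, "ty": -0.065, "tz": 0, "ax": 0, "ay": 0, "az": 0}, {"tx": -0.976, "ty": -0.065, "tz": 0, "ax": 0, "ay": 0, "az": 0}, {"tx": -0.976, "ty": -0.065, "tz": 0, "ax": 0, "ay": 0, "az": 0}, {"tx": -0.976, "ty": -0.065, "tz": 0, "ax": 0, "ay": 0, "az": 0}]'

```text
clock: 50.88
eef_pos: [579.2, 65.6, 288.2]
tcp_rot: [-3.14, 0.0, 1.642]
contact_force: [0.5, 0.8, 0.5]
opening: 0.999
grasp_force: 0.0
```

Request:
step_arm --moves '[{"tx": -0.976, "ty": -0.065, "tz": 0, "ax": 0, "ay": 0, "az": 0}, {"tx": -0.976, "ty": -0.065, "tz": 0, "ax": 0, "ay": 0, "az": 0}, {"tx": -0.976, "ty": -0.065, "tz": 0, "ax": 0, "ay": 0, "az": 0}, {"tx": -0.976, "ty": -0.065, "tz": 0, "ax": 0, "ay": 0, "az": 0}, {"tx": -0.976, "ty": -0.065, "tz": 0, "ax": 0, "ay": 0, "az": 0}]'

```text
clock: 51.5
eef_pos: [579.6, -56.4, 288.2]
tcp_rot: [-3.14, -0.0, 1.642]
contact_force: [0.2, -0.2, 0.6]
opening: 0.997
grasp_force: 0.0
```

Request:
step_arm --moves '[{"tx": -0.976, "ty": -0.065, "tz": 0, "ax": 0, "ay": 0, "az": 0}, {"tx": -0.976, "ty": -0.065, "tz": 0, "ax": 0, "ay": 0, "az": 0}, {"tx": -0.976, "ty": -0.065, "tz": 0, "ax": 0, "ay": 0, "az": 0}, {"tx": -0.976, "ty": -0.065, "tz": 0, "ax": 0, "ay": 0, "az": 0}, {"tx": -0.976, "ty": -0.065, "tz": 0, "ax": 0, "ay": 0, "az": 0}]'

```text
clock: 52.12
eef_pos: [580.1, -178.4, 288.1]
tcp_rot: [-3.14, -0.001, 1.642]
contact_force: [-0.2, -0.4, 0.7]
opening: 0.998
grasp_force: 0.0
```

Request:
step_arm --moves '[{"tx": -0.976, "ty": -0.065, "tz": 0, "ax": 0, "ay": 0, "az": 0}, {"tx": 0, "ty": 0, "tz": 0, "ax": 0, "ay": 0, "az": 0}, {"tx": 0, "ty": 0, "tz": 0, "ax": 0, "ay": 0, "az": 0}]'

```text
clock: 52.5
eef_pos: [581.0, -201.1, 288.6]
tcp_rot: [-3.14, -0.001, 1.642]
contact_force: [-0.9, 0.3, 1.2]
opening: 0.996
grasp_force: 0.0
```

```bash
python3 - <<'E'
from h import *
look(dict(A=(582,-200),C=(436,-288)),br=False)
p,d,i=grab('top','t9');W=world(d,i);print('B in drawer',rim(W,579,264,140))
E
```

```text
52.5 [ 581.  -201.1  288.6] [-3.140e+00 -1.000e-03  1.642e+00] 0.9955856473958067
wrist A (array([ 582.7, -201.3]), 750, np.float64(0.8))
wrist C (array([ 437.5, -289.2]), 680, np.float64(0.7))
top A None
top C None
side A (array([ 581.6, -199.8]), 66, np.float64(1.4))
side C (array([ 435.6, -288.2]), 64, np.float64(2.0))
B in drawer (array([578.2, 265.3]), 68, np.float64(0.9))
```

Request:
step_arm --moves '[{"tx": 0, "ty": 0.04, "tz": 0.95, "ax": 0, "ay": 0, "az": 0}, {"tx": 0, "ty": 0, "tz": 0.95, "ax": 0, "ay": 0, "az": 0}, {"tx": 0, "ty": 0, "tz": 0.95, "ax": 0, "ay": 0, "az": 0}, {"tx": 0, "ty": 0, "tz": 0.95, "ax": 0, "ay": 0, "az": 0}, {"tx": 0, "ty": 0, "tz": 0.95, "ax": 0, "ay": 0, "az": 0}]'

```text
clock: 53.32
eef_pos: [583.0, -200.2, 169.8]
tcp_rot: [3.141, 0.0, 1.644]
contact_force: [0.3, -1.0, 0.2]
opening: 0.999
grasp_force: 0.0
```

Request:
step_arm --moves '[{"tx": 0, "ty": 0, "tz": 0.95, "ax": 0, "ay": 0, "az": 0}, {"tx": 0, "ty": 0, "tz": 0.95, "ax": 0, "ay": 0, "az": 0}, {"tx": 0, "ty": 0, "tz": 0.7, "ax": 0, "ay": 0, "az": 0}, {"tx": 0, "ty": 0, "tz": 0.5, "ax": 0, "ay": 0, "az": 0}, {"tx": 0, "ty": 0, "tz": 0.4, "ax": 0, "ay": 0, "az": 0}]'

```text
clock: 53.95
eef_pos: [583.1, -200.8, 82.6]
tcp_rot: [3.141, 0.0, 1.644]
contact_force: [0.1, 0.1, 0.3]
opening: 0.999
grasp_force: 0.0
```

Request:
step_arm --moves '[{"tx": 0, "ty": 0, "tz": 0, "ax": 0, "ay": 0, "az": 0}, {"tx": 0, "ty": 0, "tz": 0, "ax": 0, "ay": 0, "az": 0}, {"tx": 0, "ty": 0, "tz": 0, "ax": 0, "ay": 0, "az": 0}, {"tx": 0, "ty": 0, "tz": 0, "ax": 0, "ay": 0, "az": 0}, {"tx": 0, "ty": 0, "tz": 0, "ax": 0, "ay": 0, "az": 0}]' --gripper 0.5 --newtons 40

```text
clock: 54.58
eef_pos: [583.1, -200.9, 83.4]
tcp_rot: [3.141, 0.0, 1.643]
contact_force: [-0.7, 0.2, 1.3]
opening: 0.74
grasp_force: 45.0
```

Request:
step_arm --moves '[{"tx": 0, "ty": 0, "tz": -0.4, "ax": 0, "ay": 0, "az": 0}, {"tx": 0, "ty": 0, "tz": -0.95, "ax": 0, "ay": 0, "az": 0}, {"tx": 0, "ty": 0, "tz": -0.95, "ax": 0, "ay": 0, "az": 0}, {"tx": 0, "ty": 0, "tz": -0.95, "ax": 0, "ay": 0, "az": 0}, {"tx": 0, "ty": 0, "tz": -0.95, "ax": 0, "ay": 0, "az": 0}]'

```text
clock: 55.2
eef_pos: [582.7, -200.7, 189.2]
tcp_rot: [3.142, -0.0, 1.643]
contact_force: [0.3, -0.2, -3.3]
opening: 0.74
grasp_force: 45.0
```

Request:
step_arm --moves '[{"tx": 0, "ty": 0, "tz": -0.95, "ax": 0, "ay": 0, "az": 0}, {"tx": 0, "ty": 0, "tz": -0.95, "ax": 0, "ay": 0, "az": 0}, {"tx": 0, "ty": 0, "tz": -0.95, "ax": 0, "ay": 0, "az": 0}, {"tx": 0, "ty": 0, "tz": -0.95, "ax": 0, "ay": 0, "az": 0}, {"tx": 0.46, "ty": 0.037, "tz": 0, "ax": 0, "ay": 0, "az": 0}]'

```text
clock: 55.82
eef_pos: [583.8, -189.7, 285.1]
tcp_rot: [3.138, 0.002, 1.642]
contact_force: [-0.2, 0.1, -3.6]
opening: 0.74
grasp_force: 45.1
```

Request:
step_arm --moves '[{"tx": 0.92, "ty": 0.074, "tz": 0, "ax": 0, "ay": 0, "az": 0}, {"tx": 0.92, "ty": 0.074, "tz": 0, "ax": 0, "ay": 0, "az": 0}, {"tx": 0.92, "ty": 0.074, "tz": 0, "ax": 0, "ay": 0, "az": 0}, {"tx": 0.92, "ty": 0.074, "tz": 0, "ax": 0, "ay": 0, "az": 0}, {"tx": 0.92, "ty": 0.074, "tz": 0, "ax": 0, "ay": 0, "az": 0}]'

```text
clock: 56.45
eef_pos: [583.2, -71.4, 282.0]
tcp_rot: [-3.14, -0.001, 1.644]
contact_force: [1.1, -0.7, -2.5]
opening: 0.735
grasp_force: 45.0
```

Request:
step_arm --moves '[{"tx": 0.92, "ty": 0.074, "tz": 0, "ax": 0, "ay": 0, "az": 0}, {"tx": 0.92, "ty": 0.074, "tz": 0, "ax": 0, "ay": 0, "az": 0}, {"tx": 0.92, "ty": 0.074, "tz": 0, "ax": 0, "ay": 0, "az": 0}, {"tx": 0.92, "ty": 0.074, "tz": 0, "ax": 0, "ay": 0, "az": 0}, {"tx": 0.92, "ty": 0.074, "tz": 0, "ax": 0, "ay": 0, "az": 0}]'

```text
clock: 57.08
eef_pos: [583.7, 43.8, 282.0]
tcp_rot: [-3.14, -0.0, 1.645]
contact_force: [1.0, -0.2, -2.8]
opening: 0.739
grasp_force: 45.0
```

Request:
step_arm --moves '[{"tx": 0.92, "ty": 0.074, "tz": 0, "ax": 0, "ay": 0, "az": 0}, {"tx": 0.92, "ty": 0.074, "tz": 0, "ax": 0, "ay": 0, "az": 0}, {"tx": 0.92, "ty": 0.074, "tz": 0, "ax": 0, "ay": 0, "az": 0}, {"tx": 0.92, "ty": 0.074, "tz": 0, "ax": 0, "ay": 0, "az": 0}, {"tx": 0.92, "ty": 0.074, "tz": 0, "ax": 0, "ay": 0, "az": 0}]'

```text
clock: 57.7
eef_pos: [584.6, 158.9, 282.2]
tcp_rot: [-3.14, 0.0, 1.644]
contact_force: [0.1, 0.2, -3.4]
opening: 0.74
grasp_force: 45.0
```

Request:
step_arm --moves '[{"tx": 0.46, "ty": 0.037, "tz": 0, "ax": 0, "ay": 0, "az": 0}, {"tx": 0, "ty": 0, "tz": 0, "ax": 0, "ay": 0, "az": 0}, {"tx": 0, "ty": 0, "tz": 0, "ax": 0, "ay": 0, "az": 0}]'

```text
clock: 58.08
eef_pos: [585.6, 167.9, 282.8]
tcp_rot: [-3.141, 0.0, 1.643]
contact_force: [0.1, -1.0, -2.5]
opening: 0.738
grasp_force: 45.0
```

Request:
step_arm --moves '[{"tx": 0, "ty": 0, "tz": 0.95, "ax": 0, "ay": 0, "az": 0}, {"tx": 0, "ty": 0, "tz": 0.95, "ax": 0, "ay": 0, "az": 0}, {"tx": 0, "ty": 0, "tz": 0.95, "ax": 0, "ay": 0, "az": 0}, {"tx": 0, "ty": 0, "tz": 0.95, "ax": 0, "ay": 0, "az": 0}, {"tx": 0, "ty": 0, "tz": 0.95, "ax": 0, "ay": 0, "az": 0}]'

```text
clock: 58.7
eef_pos: [585.9, 167.3, 163.6]
tcp_rot: [3.141, 0.0, 1.642]
contact_force: [0.2, 0.1, -3.4]
opening: 0.743
grasp_force: 45.1
```

Request:
step_arm --moves '[{"tx": 0, "ty": 0, "tz": 0.95, "ax": 0, "ay": 0, "az": 0}, {"tx": 0, "ty": 0, "tz": 0.7, "ax": 0, "ay": 0, "az": 0}, {"tx": 0, "ty": 0, "tz": 0.5, "ax": 0, "ay": 0, "az": 0}, {"tx": 0, "ty": 0, "tz": 0.16, "ax": 0, "ay": 0, "az": 0}, {"tx": 0, "ty": 0, "tz": 0, "ax": 0, "ay": 0, "az": 0}]'

```text
clock: 59.32
eef_pos: [586.0, 168.4, 106.7]
tcp_rot: [3.141, -0.0, 1.643]
contact_force: [-0.0, 0.3, -2.7]
opening: 0.738
grasp_force: 45.0
```

Request:
step_arm --moves '[{"tx": 0, "ty": 0, "tz": 0.06, "ax": 0, "ay": 0, "az": 0}, {"tx": 0, "ty": 0, "tz": 0.05, "ax": 0, "ay": 0, "az": 0}, {"tx": 0, "ty": 0, "tz": 0, "ax": 0, "ay": 0, "az": 0}]'

```text
clock: 59.7
eef_pos: [585.8, 168.4, 103.9]
tcp_rot: [3.141, -0.0, 1.643]
contact_force: [-1.0, 0.2, -2.9]
opening: 0.738
grasp_force: 45.0
```

Request:
step_arm --moves '[{"tx": 0, "ty": 0, "tz": 0.05, "ax": 0, "ay": 0, "az": 0}, {"tx": 0, "ty": 0, "tz": 0.03, "ax": 0, "ay": 0, "az": 0}, {"tx": 0, "ty": 0, "tz": 0, "ax": 0, "ay": 0, "az": 0}]'

```text
clock: 60.08
eef_pos: [586.9, 168.6, 103.2]
tcp_rot: [3.139, -0.0, 1.643]
contact_force: [-1.6, -0.5, 7.7]
opening: 0.739
grasp_force: 46.2
```

Request:
step_arm --moves '[{"tx": 0, "ty": 0, "tz": 0, "ax": 0, "ay": 0, "az": 0}, {"tx": 0, "ty": 0, "tz": 0, "ax": 0, "ay": 0, "az": 0}, {"tx": 0, "ty": 0, "tz": 0, "ax": 0, "ay": 0, "az": 0}, {"tx": 0, "ty": 0, "tz": 0, "ax": 0, "ay": 0, "az": 0}, {"tx": 0, "ty": 0, "tz": -0.4, "ax": 0, "ay": 0, "az": 0}]' --gripper 1

```text
clock: 60.7
eef_pos: [585.1, 168.2, 111.3]
tcp_rot: [-3.14, 0.0, 1.643]
contact_force: [0.0, -0.6, 0.1]
opening: 1.007
grasp_force: 0.0
```

Request:
step_arm --moves '[{"tx": 0, "ty": 0, "tz": -0.95, "ax": 0, "ay": 0, "az": 0}, {"tx": 0, "ty": 0, "tz": -0.95, "ax": 0, "ay": 0, "az": 0}, {"tx": 0, "ty": 0, "tz": -0.95, "ax": 0, "ay": 0, "az": 0}, {"tx": 0, "ty": 0, "tz": -0.95, "ax": 0, "ay": 0, "az": 0}, {"tx": 0, "ty": 0, "tz": -0.95, "ax": 0, "ay": 0, "az": 0}]'

```text
clock: 61.32
eef_pos: [585.7, 168.4, 232.1]
tcp_rot: [3.141, -0.0, 1.643]
contact_force: [-0.2, 0.3, -0.5]
opening: 0.998
grasp_force: 0.0
```

Request:
step_arm --moves '[{"tx": 0, "ty": 0, "tz": -0.95, "ax": 0, "ay": 0, "az": 0}, {"tx": 0, "ty": 0, "tz": -0.95, "ax": 0, "ay": 0, "az": 0}, {"tx": -0.937, "ty": -0.384, "tz": 0, "ax": 0, "ay": 0, "az": 0}, {"tx": -0.937, "ty": -0.384, "tz": 0, "ax": 0, "ay": 0, "az": 0}, {"tx": -0.937, "ty": -0.384, "tz": 0, "ax": 0, "ay": 0, "az": 0}]'

```text
clock: 61.95
eef_pos: [560.5, 93.9, 276.9]
tcp_rot: [-3.14, 0.0, 1.643]
contact_force: [-0.6, 0.1, -0.8]
opening: 0.997
grasp_force: 0.0
```

Request:
step_arm --moves '[{"tx": -0.937, "ty": -0.384, "tz": 0, "ax": 0, "ay": 0, "az": 0}, {"tx": -0.937, "ty": -0.384, "tz": 0, "ax": 0, "ay": 0, "az": 0}, {"tx": -0.937, "ty": -0.384, "tz": 0, "ax": 0, "ay": 0, "az": 0}, {"tx": -0.937, "ty": -0.384, "tz": 0, "ax": 0, "ay": 0, "az": 0}, {"tx": -0.937, "ty": -0.384, "tz": 0, "ax": 0, "ay": 0, "az": 0}]'

```text
clock: 62.58
eef_pos: [520.7, -26.2, 276.8]
tcp_rot: [-3.139, 0.0, 1.642]
contact_force: [0.5, 0.5, -0.2]
opening: 1.002
grasp_force: 0.0
```

Request:
step_arm --moves '[{"tx": -0.937, "ty": -0.384, "tz": 0, "ax": 0, "ay": 0, "az": 0}, {"tx": -0.937, "ty": -0.384, "tz": 0, "ax": 0, "ay": 0, "az": 0}, {"tx": -0.937, "ty": -0.384, "tz": 0, "ax": 0, "ay": 0, "az": 0}, {"tx": -0.937, "ty": -0.384, "tz": 0, "ax": 0, "ay": 0, "az": 0}, {"tx": -0.937, "ty": -0.384, "tz": 0, "ax": 0, "ay": 0, "az": 0}]'

```text
clock: 63.2
eef_pos: [481.1, -146.0, 276.9]
tcp_rot: [-3.14, -0.001, 1.642]
contact_force: [0.8, 0.7, -0.3]
opening: 1.003
grasp_force: 0.0
```

Request:
step_arm --moves '[{"tx": -0.937, "ty": -0.384, "tz": 0, "ax": 0, "ay": 0, "az": 0}, {"tx": -0.937, "ty": -0.384, "tz": 0, "ax": 0, "ay": 0, "az": 0}, {"tx": -0.937, "ty": -0.384, "tz": 0, "ax": 0, "ay": 0, "az": 0}, {"tx": -0.937, "ty": -0.384, "tz": 0, "ax": 0, "ay": 0, "az": 0}, {"tx": -0.937, "ty": -0.384, "tz": 0, "ax": 0, "ay": 0, "az": 0}]'

```text
clock: 63.82
eef_pos: [441.5, -265.9, 276.8]
tcp_rot: [-3.14, -0.001, 1.642]
contact_force: [-1.0, 0.1, -0.2]
opening: 0.997
grasp_force: 0.0
```

Request:
step_arm --moves '[{"tx": -0.937, "ty": -0.384, "tz": 0, "ax": 0, "ay": 0, "az": 0}, {"tx": 0, "ty": 0, "tz": 0, "ax": 0, "ay": 0, "az": 0}, {"tx": 0, "ty": 0, "tz": 0, "ax": 0, "ay": 0, "az": 0}]'

```text
clock: 64.2
eef_pos: [435.0, -288.5, 277.3]
tcp_rot: [-3.141, -0.001, 1.642]
contact_force: [-0.1, 0.4, 0.2]
opening: 1.001
grasp_force: 0.0
```

```bash
python3 - <<'E'
from h import *
look(dict(C=(436,-288)),br=False)
p,d,i=grab('top');W=world(d,i);print('in drawer',rim(W,579,264,140),rim(W,586,169,120))
E
```

```text
64.2 [ 435.  -288.5  277.3] [-3.141e+00 -1.000e-03  1.642e+00] 1.00091627692996
wrist C (array([ 438.3, -293. ]), 328, np.float64(9.7))
top C (array([ 454.2, -281.6]), 21, np.float64(5.3))
side C (array([ 434.1, -295. ]), 29, np.float64(7.2))
in drawer (array([579.5, 265.1]), 67, np.float64(0.6)) (array([585.4, 170. ]), 69, np.float64(1.0))
```

The short beaker's fit is bad, so it has probably been knocked. I'll find it again.

```bash
python3 - <<'E'
from h import *
p,d,i=grab('wrist','w10');W=world(d,i)
m=(abs(W[...,2]-80)<5)&(np.hypot(W[...,0]-436,W[...,1]+288)<160)
n,l,st,c=cv2.connectedComponentsWithStats(cv2.dilate(m.astype(np.uint8),np.ones((3,3))))
for k in range(1,n):
    if st[k,4]>60:
        Q=W[(l==k)&m];g=Q[:,:2].mean(0);print(st[k],g,Q.min(0).round(),Q.max(0).round(),rim(W,*g,80),rim(W,*g,80,R=40))
i=eyes.camera_info('side');p,d=eyes.grab_frame('side');W=world(d,i)
print('side',[ (x,y,rim(W,x,y,80)) for x,y in [(470,-310),(400,-310),(470,-270),(400,-270),(460,-330)]])
cv2.imwrite('pics/s10.png',cv2.resize(cv2.imread('pics/w10.png'),(640,400)))
E
```

```text
[ 254   98   70   70 1245] [ 410.84323656 -251.68465233] [ 380. -283.   75.] [ 444. -219.   83.] (array([ 412. , -250.7]), 725, np.float64(0.9)) (array([ 412. , -250.7]), 725, np.float64(0.9))
[439 219  21  30 249] [ 582.3585442  -339.24125997] [ 578. -356.   75.] [ 591. -328.   85.] (array([ 608.2, -356.1]), 181, np.float64(1.0)) (array([ 608.2, -356.1]), 181, np.float64(1.0))
side [(470, -310, None), (400, -310, (array([ 411.5, -309.6]), 20, np.float64(3.1))), (470, -270, (array([ 462.8, -278.9]), 17, np.float64(3.1))), (400, -270, (array([ 410.5, -250.5]), 51, np.float64(1.4))), (460, -330, None)]
```

View pics/s10.png

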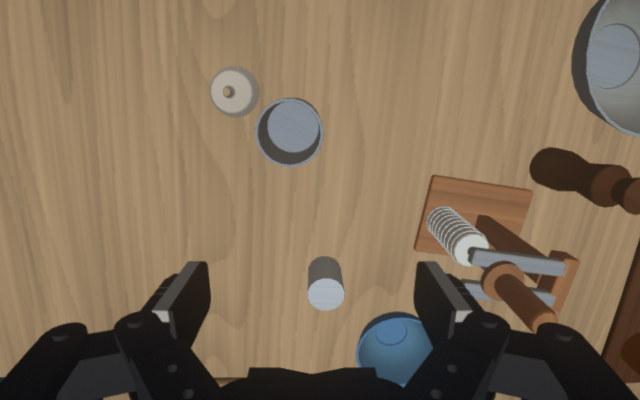

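The wrist picture shows the short beaker knocked over to (290,132), close to the garlic at (235,92). I'll measure the gap to choose the grip angle.

```bash
python3 - <<'E'
from h import *
for c in ('wrist','top'):
    p,d,i=grab(c);W=world(d,i)
    hsv=cv2.cvtColor(p,cv2.COLOR_RGB2HSV)
    m=(W[...,2]>20)&(W[...,2]<60)&(np.hypot(W[...,0]-375,W[...,1]+215)<60)&(np.hypot(W[...,0]-411,W[...,1]+250.5)>35)
    Q=W[m];print(c,len(Q),Q.min(0).round(1),Q.max(0).round(1),cv2.minEnclosingCircle(Q[:,:2].astype(np.float32)))
    top=Q[Q[:,2]>48];print(top.mean(0) if len(top) else None)
    print(rim(W,411,-250.5,80))
E
```

```text
wrist 1777 [ 320.5 -242.9   20. ] [ 372.1 -191.4   55.2] ((346.0194396972656, -216.75186157226562), 26.532978057861328)
[ 348.44696431 -216.46471908   51.16651748]
(array([ 412. , -250.7]), 729, np.float64(0.8))
top 222 [ 318.5 -238.4   20. ] [ 430.1 -186.8   53.5] ((374.30303955078125, -215.06103515625), 56.071495056152344)
[ 378.90263998 -214.68618245   50.38170893]
(array([ 410.3, -247.3]), 52, np.float64(0.9))
```

Request:
step_arm --moves '[{"tx": 0.8, "ty": -0.42, "tz": 0, "ax": 0, "ay": 0, "az": 0}, {"tx": 0.8, "ty": -0.42, "tz": 0, "ax": 0, "ay": 0, "az": 0}, {"tx": 0, "ty": 0, "tz": 0, "ax": 0, "ay": 0, "az": -0.111}, {"tx": 0, "ty": 0, "tz": 0, "ax": 0, "ay": 0, "az": -0.111}, {"tx": 0, "ty": 0, "tz": 0, "ax": 0, "ay": 0, "az": -0.111}]'

```text
clock: 65.22
eef_pos: [412.4, -250.2, 278.1]
tcp_rot: [3.141, 0.0, 2.173]
contact_force: [-0.3, -0.4, -0.2]
opening: 1.005
grasp_force: 0.0
```

Request:
step_arm --moves '[{"tx": 0, "ty": 0, "tz": 0, "ax": 0, "ay": 0, "az": -0.111}, {"tx": 0, "ty": 0, "tz": 0, "ax": 0, "ay": 0, "az": 0}, {"tx": 0, "ty": 0, "tz": 0.95, "ax": 0, "ay": 0, "az": 0}, {"tx": 0, "ty": 0, "tz": 0.95, "ax": 0, "ay": 0, "az": 0}, {"tx": 0, "ty": 0, "tz": 0, "ax": 0, "ay": 0, "az": 0}]'

```text
clock: 65.85
eef_pos: [411.3, -249.7, 229.2]
tcp_rot: [-3.141, -0.003, 2.337]
contact_force: [0.5, -0.6, 0.3]
opening: 0.999
grasp_force: 0.0
```

```bash
python3 - <<'E'
from h import *
look(dict(C=(411,-250.5)),br=False)
E
```

```text
65.85 [ 411.3 -249.7  229.2] [-3.141e+00 -3.000e-03  2.337e+00] 0.998842749170045
wrist C (array([ 411.4, -250.6]), 975, np.float64(0.8))
top C (array([ 409.6, -247.3]), 25, np.float64(0.6))
side C (array([ 410.8, -249.4]), 63, np.float64(1.6))
```

Aligned to under 1 mm. Descending to grip it.

Request:
step_arm --moves '[{"tx": 0, "ty": 0, "tz": 0.95, "ax": 0, "ay": 0, "az": 0}, {"tx": 0, "ty": 0, "tz": 0.95, "ax": 0, "ay": 0, "az": 0}, {"tx": 0, "ty": 0, "tz": 0.95, "ax": 0, "ay": 0, "az": 0}, {"tx": 0, "ty": 0, "tz": 0.95, "ax": 0, "ay": 0, "az": 0}, {"tx": 0, "ty": 0, "tz": 0.95, "ax": 0, "ay": 0, "az": 0}]'

```text
clock: 66.62
eef_pos: [413.2, -251.0, 112.2]
tcp_rot: [3.141, 0.002, 2.34]
contact_force: [1.2, -0.4, 0.4]
opening: 1.0
grasp_force: 0.0
```

Request:
step_arm --moves '[{"tx": 0, "ty": 0, "tz": 0.8, "ax": 0, "ay": 0, "az": 0}, {"tx": 0, "ty": 0, "tz": 0.6, "ax": 0, "ay": 0, "az": 0}, {"tx": 0, "ty": 0, "tz": 0.5, "ax": 0, "ay": 0, "az": 0}, {"tx": 0, "ty": 0, "tz": 0, "ax": 0, "ay": 0, "az": 0}]'

```text
clock: 67.12
eef_pos: [412.0, -250.3, 63.8]
tcp_rot: [-3.141, -0.001, 2.341]
contact_force: [-0.6, -0.1, 0.5]
opening: 1.0
grasp_force: 0.0
```

Request:
step_arm --moves '[{"tx": 0, "ty": 0, "tz": 0, "ax": 0, "ay": 0, "az": 0}, {"tx": 0, "ty": 0, "tz": 0, "ax": 0, "ay": 0, "az": 0}, {"tx": 0, "ty": 0, "tz": 0, "ax": 0, "ay": 0, "az": 0}, {"tx": 0, "ty": 0, "tz": 0, "ax": 0, "ay": 0, "az": 0}, {"tx": 0, "ty": 0, "tz": 0, "ax": 0, "ay": 0, "az": 0}]' --gripper 0.5 --newtons 40

```text
clock: 67.75
eef_pos: [412.5, -250.9, 65.1]
tcp_rot: [-3.142, 0.001, 2.341]
contact_force: [-2.3, -0.7, 6.0]
opening: 0.735
grasp_force: 43.4
```

Request:
step_arm --moves '[{"tx": 0, "ty": 0, "tz": -0.4, "ax": 0, "ay": 0, "az": 0}, {"tx": 0, "ty": 0, "tz": -0.95, "ax": 0, "ay": 0, "az": 0}, {"tx": 0, "ty": 0, "tz": -0.95, "ax": 0, "ay": 0, "az": 0}, {"tx": 0, "ty": 0, "tz": -0.95, "ax": 0, "ay": 0, "az": 0}, {"tx": 0, "ty": 0, "tz": -0.95, "ax": 0, "ay": 0, "az": 0}]'

```text
clock: 68.38
eef_pos: [412.1, -250.2, 170.6]
tcp_rot: [3.141, 0.0, 2.341]
contact_force: [0.1, 1.0, -2.2]
opening: 0.735
grasp_force: 45.9
```

Request:
step_arm --moves '[{"tx": 0, "ty": 0, "tz": -0.95, "ax": 0, "ay": 0, "az": 0}, {"tx": 0, "ty": 0, "tz": -0.95, "ax": 0, "ay": 0, "az": 0}, {"tx": 0, "ty": 0, "tz": -0.95, "ax": 0, "ay": 0, "az": 0}, {"tx": 0, "ty": 0, "tz": -0.95, "ax": 0, "ay": 0, "az": 0}]'

```text
clock: 68.88
eef_pos: [411.9, -250.1, 265.5]
tcp_rot: [3.141, 0.0, 2.341]
contact_force: [1.1, -0.1, -2.3]
opening: 0.736
grasp_force: 45.9
```

Request:
step_arm --moves '[{"tx": 0, "ty": 0, "tz": 0, "ax": 0, "ay": 0, "az": 0.111}, {"tx": 0, "ty": 0, "tz": 0, "ax": 0, "ay": 0, "az": 0.111}, {"tx": 0, "ty": 0, "tz": 0, "ax": 0, "ay": 0, "az": 0.111}, {"tx": 0, "ty": 0, "tz": 0, "ax": 0, "ay": 0, "az": 0.111}, {"tx": 0, "ty": 0, "tz": 0, "ax": 0, "ay": 0, "az": 0}]'

```text
clock: 69.5
eef_pos: [412.0, -250.2, 264.6]
tcp_rot: [3.141, -0.0, 1.645]
contact_force: [-0.1, 0.3, -2.6]
opening: 0.737
grasp_force: 45.9
```

Request:
step_arm --moves '[{"tx": 0.828, "ty": 0.543, "tz": 0, "ax": 0, "ay": 0, "az": 0}, {"tx": 0.828, "ty": 0.543, "tz": 0, "ax": 0, "ay": 0, "az": 0}, {"tx": 0.828, "ty": 0.543, "tz": 0, "ax": 0, "ay": 0, "az": 0}, {"tx": 0.828, "ty": 0.543, "tz": 0, "ax": 0, "ay": 0, "az": 0}, {"tx": 0.828, "ty": 0.543, "tz": 0, "ax": 0, "ay": 0, "az": 0}]'

```text
clock: 70.12
eef_pos: [472.6, -141.4, 264.5]
tcp_rot: [3.142, -0.0, 1.648]
contact_force: [-0.4, 0.4, -2.7]
opening: 0.74
grasp_force: 45.9
```

Request:
step_arm --moves '[{"tx": 0.828, "ty": 0.543, "tz": 0, "ax": 0, "ay": 0, "az": 0}, {"tx": 0.828, "ty": 0.543, "tz": 0, "ax": 0, "ay": 0, "az": 0}, {"tx": 0.828, "ty": 0.543, "tz": 0, "ax": 0, "ay": 0, "az": 0}, {"tx": 0.828, "ty": 0.543, "tz": 0, "ax": 0, "ay": 0, "az": 0}, {"tx": 0.828, "ty": 0.543, "tz": 0, "ax": 0, "ay": 0, "az": 0}]'

```text
clock: 70.75
eef_pos: [532.8, -33.3, 264.5]
tcp_rot: [-3.142, -0.0, 1.648]
contact_force: [0.9, -0.3, -3.3]
opening: 0.743
grasp_force: 45.9
```

Request:
step_arm --moves '[{"tx": 0.828, "ty": 0.543, "tz": 0, "ax": 0, "ay": 0, "az": 0}, {"tx": 0.828, "ty": 0.543, "tz": 0, "ax": 0, "ay": 0, "az": 0}, {"tx": 0.828, "ty": 0.543, "tz": 0, "ax": 0, "ay": 0, "az": 0}, {"tx": 0.828, "ty": 0.543, "tz": 0, "ax": 0, "ay": 0, "az": 0}, {"tx": 0.828, "ty": 0.543, "tz": 0, "ax": 0, "ay": 0, "az": 0}]'

```text
clock: 71.38
eef_pos: [593.3, 75.1, 264.4]
tcp_rot: [3.142, -0.0, 1.645]
contact_force: [-0.0, -0.3, -2.3]
opening: 0.742
grasp_force: 45.9
```

Request:
step_arm --moves '[{"tx": 0, "ty": 0, "tz": 0, "ax": 0, "ay": 0, "az": 0}, {"tx": 0, "ty": 0, "tz": 0, "ax": 0, "ay": 0, "az": 0}, {"tx": 0, "ty": 0, "tz": 0, "ax": 0, "ay": 0, "az": 0}]'

```text
clock: 71.75
eef_pos: [592.5, 73.6, 264.2]
tcp_rot: [-3.141, 0.0, 1.643]
contact_force: [-0.4, 0.6, -3.1]
opening: 0.737
grasp_force: 45.9
```

```bash
python3 - <<'E'
from h import *
look({},cams=())
p,d,i=grab('wrist');W=world(d,i);print('in drawer',rim(W,579,264,140),rim(W,586,169,120))
p,d,i=grab('top');W=world(d,i);print('in drawer',rim(W,579,264,140),rim(W,586,169,120))
E
```

```text
71.75 [592.5  73.6 264.2] [-3.141  0.     1.643] 0.7373525890156424
in drawer None (array([587.2, 167. ]), 1194, np.float64(0.9))
in drawer (array([579.3, 265. ]), 71, np.float64(0.9)) (array([585.5, 170.4]), 30, np.float64(0.7))
```

Request:
step_arm --moves '[{"tx": 0, "ty": 0, "tz": 0.95, "ax": 0, "ay": 0, "az": 0}, {"tx": 0, "ty": 0, "tz": 0.95, "ax": 0, "ay": 0, "az": 0}, {"tx": 0, "ty": 0, "tz": 0.95, "ax": 0, "ay": 0, "az": 0}, {"tx": 0, "ty": 0, "tz": 0.95, "ax": 0, "ay": 0, "az": 0}, {"tx": 0, "ty": 0, "tz": 0.95, "ax": 0, "ay": 0, "az": 0}]'

```text
clock: 72.47
eef_pos: [592.8, 73.6, 145.0]
tcp_rot: [3.141, 0.0, 1.643]
contact_force: [-0.2, -0.1, -2.9]
opening: 0.74
grasp_force: 46.0
```

Request:
step_arm --moves '[{"tx": 0, "ty": 0, "tz": 0.95, "ax": 0, "ay": 0, "az": 0}, {"tx": 0, "ty": 0, "tz": 0.7, "ax": 0, "ay": 0, "az": 0}, {"tx": 0, "ty": 0, "tz": 0.5, "ax": 0, "ay": 0, "az": 0}, {"tx": 0, "ty": 0, "tz": 0.16, "ax": 0, "ay": 0, "az": 0}, {"tx": 0, "ty": 0, "tz": 0, "ax": 0, "ay": 0, "az": 0}]'

```text
clock: 73.1
eef_pos: [593.0, 74.0, 87.9]
tcp_rot: [3.141, -0.0, 1.643]
contact_force: [-0.7, -0.6, -3.0]
opening: 0.737
grasp_force: 45.9
```

Request:
step_arm --moves '[{"tx": 0, "ty": 0, "tz": 0.06, "ax": 0, "ay": 0, "az": 0}, {"tx": 0, "ty": 0, "tz": 0.05, "ax": 0, "ay": 0, "az": 0}, {"tx": 0, "ty": 0, "tz": 0.03, "ax": 0, "ay": 0, "az": 0}, {"tx": 0, "ty": 0, "tz": 0, "ax": 0, "ay": 0, "az": 0}]'

```text
clock: 73.6
eef_pos: [593.4, 74.1, 85.1]
tcp_rot: [3.14, -0.0, 1.643]
contact_force: [-0.9, 0.0, 5.1]
opening: 0.738
grasp_force: 46.9
```

Request:
step_arm --moves '[{"tx": 0, "ty": 0, "tz": 0, "ax": 0, "ay": 0, "az": 0}, {"tx": 0, "ty": 0, "tz": 0, "ax": 0, "ay": 0, "az": 0}, {"tx": 0, "ty": 0, "tz": 0, "ax": 0, "ay": 0, "az": 0}, {"tx": 0, "ty": 0, "tz": 0, "ax": 0, "ay": 0, "az": 0}, {"tx": 0, "ty": 0, "tz": -0.4, "ax": 0, "ay": 0, "az": 0}]' --gripper 1

```text
clock: 74.22
eef_pos: [592.2, 74.0, 93.9]
tcp_rot: [-3.14, 0.0, 1.643]
contact_force: [0.1, -0.5, 0.1]
opening: 1.004
grasp_force: 0.0
```

Request:
step_arm --moves '[{"tx": 0, "ty": 0, "tz": -0.95, "ax": 0, "ay": 0, "az": 0}, {"tx": 0, "ty": 0, "tz": -0.95, "ax": 0, "ay": 0, "az": 0}, {"tx": 0, "ty": 0, "tz": -0.95, "ax": 0, "ay": 0, "az": 0}, {"tx": 0, "ty": 0, "tz": -0.95, "ax": 0, "ay": 0, "az": 0}, {"tx": 0, "ty": 0, "tz": -0.95, "ax": 0, "ay": 0, "az": 0}]'

```text
clock: 74.85
eef_pos: [592.8, 74.1, 214.6]
tcp_rot: [3.141, -0.0, 1.643]
contact_force: [-0.2, 0.0, -1.2]
opening: 0.998
grasp_force: 0.0
```

Request:
step_arm --moves '[{"tx": 0, "ty": 0, "tz": -0.95, "ax": 0, "ay": 0, "az": 0}, {"tx": 0.475, "ty": -0.755, "tz": 0, "ax": 0, "ay": 0, "az": 0}, {"tx": 0.475, "ty": -0.755, "tz": 0, "ax": 0, "ay": 0, "az": 0}, {"tx": 0.475, "ty": -0.755, "tz": 0, "ax": 0, "ay": 0, "az": 0}, {"tx": 0.475, "ty": -0.755, "tz": 0, "ax": 0, "ay": 0, "az": 0}]' --gripper 0.4

```text
clock: 75.47
eef_pos: [513.0, 116.5, 237.0]
tcp_rot: [3.141, -0.0, 1.643]
contact_force: [-0.4, 0.2, -0.5]
opening: 0.399
grasp_force: 0.0
```

Request:
step_arm --moves '[{"tx": 0.475, "ty": -0.755, "tz": 0, "ax": 0, "ay": 0, "az": 0}, {"tx": 0.475, "ty": -0.755, "tz": 0, "ax": 0, "ay": 0, "az": 0}, {"tx": 0.475, "ty": -0.755, "tz": 0, "ax": 0, "ay": 0, "az": 0}, {"tx": 0.475, "ty": -0.755, "tz": 0, "ax": 0, "ay": 0, "az": 0}, {"tx": 0, "ty": 0, "tz": 0, "ax": 0, "ay": 0, "az": 0}]'

```text
clock: 76.1
eef_pos: [433.8, 158.6, 236.8]
tcp_rot: [-3.141, -0.0, 1.645]
contact_force: [-0.8, 0.3, -0.1]
opening: 0.401
grasp_force: 0.0
```

Request:
step_arm --moves '[{"tx": 0, "ty": 0, "tz": 0, "ax": 0, "ay": 0, "az": 0}]'

```text
clock: 76.22
eef_pos: [435.6, 158.1, 237.0]
tcp_rot: [3.141, -0.0, 1.644]
contact_force: [0.2, 0.5, -0.1]
opening: 0.401
grasp_force: 0.0
```

```bash
python3 - <<'E'
from h import *
look({},cams=())
p,d,i=grab('wrist','w11');W=world(d,i)
for y in (120,140,160,180,200,220):
    q=W[(abs(W[...,1]-y)<4)&(abs(W[...,2]-134)<5)&(W[...,0]>400)&(W[...,0]<460)]
    if len(q): print(y,len(q),q[:,0].min().round(1),q[:,0].max().round(1),q[:,2].max().round(1))
p,d,i=grab('side');W=world(d,i);cv2.imwrite('pics/s11.png',cv2.resize(p[130:330,120:400],None,fx=2.5,fy=2.5)[:,:,::-1])
p,d,i=grab('top');W=world(d,i);print('in drawer',rim(W,579,264,140),rim(W,586,169,120),rim(W,593,74,100))
E
```

```text
76.225 [435.6 158.1 237. ] [ 3.141 -0.     1.644] 0.4012290129067405
120 156 435.4 447.4 137.8
140 161 433.9 445.7 137.8
160 169 432.6 444.0 138.0
180 188 431.2 443.2 137.9
200 201 429.8 441.6 137.7
220 355 428.4 460.0 138.0
in drawer (array([580. , 265.3]), 62, np.float64(0.8)) (array([585.4, 170. ]), 49, np.float64(0.6)) (array([590.9,  77.7]), 62, np.float64(0.9))
```

View pics/s11.png

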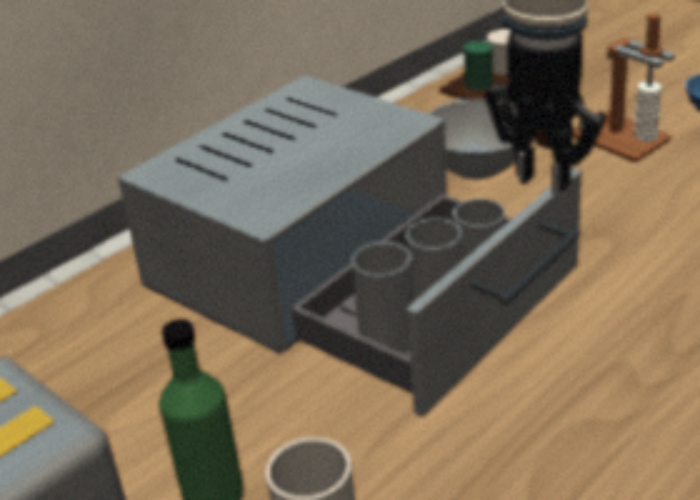

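The side picture shows all three beakers upright in the open drawer at (383,260), (433,235) and (480,212). I'll grip the handle and push it shut gently.

Request:
step_arm --moves '[{"tx": 0, "ty": 0.08, "tz": 0.7, "ax": 0, "ay": 0, "az": 0}, {"tx": 0, "ty": 0, "tz": 0.9, "ax": 0, "ay": 0, "az": 0}, {"tx": 0, "ty": 0, "tz": 0.9, "ax": 0, "ay": 0, "az": 0}, {"tx": 0, "ty": 0, "tz": 0.9, "ax": 0, "ay": 0, "az": 0}, {"tx": 0, "ty": 0, "tz": 0.9, "ax": 0, "ay": 0, "az": 0}]'

```text
clock: 77.0
eef_pos: [437.8, 157.7, 128.4]
tcp_rot: [3.141, 0.0, 1.643]
contact_force: [0.0, 0.3, -0.0]
opening: 0.4
grasp_force: 0.0
```

Request:
step_arm --moves '[{"tx": 0, "ty": 0, "tz": 0, "ax": 0, "ay": 0, "az": 0}, {"tx": 0, "ty": 0, "tz": 0, "ax": 0, "ay": 0, "az": 0}, {"tx": 0, "ty": 0, "tz": 0, "ax": 0, "ay": 0, "az": 0}, {"tx": 0, "ty": 0, "tz": 0, "ax": 0, "ay": 0, "az": 0}, {"tx": 0, "ty": 0, "tz": 0, "ax": 0, "ay": 0, "az": 0}]' --gripper 0.05 --newtons 40

```text
clock: 77.62
eef_pos: [436.8, 157.6, 129.0]
tcp_rot: [-3.141, 0.001, 1.644]
contact_force: [1.7, -2.2, -18.6]
opening: 0.115
grasp_force: 38.8
```

Request:
step_arm --moves '[{"tx": 0, "ty": 0.1, "tz": 0, "ax": 0, "ay": 0, "az": 0}, {"tx": 0, "ty": 0.25, "tz": 0, "ax": 0, "ay": 0, "az": 0}, {"tx": 0, "ty": 0.4, "tz": 0, "ax": 0, "ay": 0, "az": 0}, {"tx": 0, "ty": 0.5, "tz": 0, "ax": 0, "ay": 0, "az": 0}, {"tx": 0, "ty": 0.5, "tz": 0, "ax": 0, "ay": 0, "az": 0}]'

```text
clock: 78.25
eef_pos: [481.3, 160.9, 129.0]
tcp_rot: [-3.141, 0.001, 1.643]
contact_force: [-2.1, -4.4, -14.4]
opening: 0.114
grasp_force: 39.2
```

Request:
step_arm --moves '[{"tx": 0, "ty": 0.5, "tz": 0, "ax": 0, "ay": 0, "az": 0}, {"tx": 0, "ty": 0.5, "tz": 0, "ax": 0, "ay": 0, "az": 0}, {"tx": 0, "ty": 0.5, "tz": 0, "ax": 0, "ay": 0, "az": 0}, {"tx": 0, "ty": 0.5, "tz": 0, "ax": 0, "ay": 0, "az": 0}, {"tx": 0, "ty": 0.5, "tz": 0, "ax": 0, "ay": 0, "az": 0}]'

```text
clock: 78.88
eef_pos: [543.9, 165.5, 129.0]
tcp_rot: [-3.141, 0.0, 1.643]
contact_force: [-2.7, -4.4, -13.4]
opening: 0.113
grasp_force: 39.3
```

Request:
step_arm --moves '[{"tx": 0, "ty": 0.5, "tz": 0, "ax": 0, "ay": 0, "az": 0}, {"tx": 0, "ty": 0.5, "tz": 0, "ax": 0, "ay": 0, "az": 0}, {"tx": 0, "ty": 0.5, "tz": 0, "ax": 0, "ay": 0, "az": 0}, {"tx": 0, "ty": 0.5, "tz": 0, "ax": 0, "ay": 0, "az": 0}, {"tx": 0, "ty": 0.5, "tz": 0, "ax": 0, "ay": 0, "az": 0}]'

```text
clock: 79.5
eef_pos: [606.4, 170.1, 129.0]
tcp_rot: [-3.141, 0.0, 1.643]
contact_force: [-2.2, -3.8, -11.8]
opening: 0.114
grasp_force: 39.3
```

Request:
step_arm --moves '[{"tx": 0, "ty": 0.4, "tz": 0, "ax": 0, "ay": 0, "az": 0}, {"tx": 0, "ty": 0.3, "tz": 0, "ax": 0, "ay": 0, "az": 0}, {"tx": 0, "ty": 0.2, "tz": 0, "ax": 0, "ay": 0, "az": 0}, {"tx": 0, "ty": 0.1, "tz": 0, "ax": 0, "ay": 0, "az": 0}, {"tx": 0, "ty": 0, "tz": 0, "ax": 0, "ay": 0, "az": 0}]'

```text
clock: 80.12
eef_pos: [631.1, 171.9, 129.1]
tcp_rot: [3.141, 0.0, 1.643]
contact_force: [0.3, -5.1, -15.3]
opening: 0.113
grasp_force: 39.1
```

Shut was about x=633, so there are about 2–3 mm left. Pushing until the force rises.

Request:
step_arm --moves '[{"tx": 0, "ty": 0.08, "tz": 0, "ax": 0, "ay": 0, "az": 0}, {"tx": 0, "ty": 0.06, "tz": 0, "ax": 0, "ay": 0, "az": 0}, {"tx": 0, "ty": 0, "tz": 0, "ax": 0, "ay": 0, "az": 0}]'

```text
clock: 80.5
eef_pos: [634.2, 172.1, 129.0]
tcp_rot: [-3.142, 0.0, 1.643]
contact_force: [-1.3, -4.4, -15.1]
opening: 0.114
grasp_force: 39.2
```

Request:
step_arm --moves '[{"tx": 0, "ty": 0.05, "tz": 0, "ax": 0, "ay": 0, "az": 0}, {"tx": 0, "ty": 0, "tz": 0, "ax": 0, "ay": 0, "az": 0}]'

```text
clock: 80.75
eef_pos: [635.1, 172.2, 129.0]
tcp_rot: [-3.141, 0.0, 1.643]
contact_force: [-1.7, -4.2, -14.2]
opening: 0.115
grasp_force: 39.3
```

Request:
step_arm --moves '[{"tx": 0, "ty": 0.05, "tz": 0, "ax": 0, "ay": 0, "az": 0}, {"tx": 0, "ty": 0.05, "tz": 0, "ax": 0, "ay": 0, "az": 0}, {"tx": 0, "ty": 0, "tz": 0, "ax": 0, "ay": 0, "az": 0}]'

```text
clock: 81.12
eef_pos: [635.3, 172.2, 129.0]
tcp_rot: [-3.136, 0.001, 1.643]
contact_force: [-9.9, -5.7, -6.4]
opening: 0.116
grasp_force: 40.1
```

Request:
step_arm --moves '[{"tx": 0, "ty": 0.05, "tz": 0, "ax": 0, "ay": 0, "az": 0}, {"tx": 0, "ty": 0, "tz": 0, "ax": 0, "ay": 0, "az": 0}]'

```text
clock: 81.38
eef_pos: [635.4, 172.2, 129.0]
tcp_rot: [-3.134, 0.001, 1.643]
contact_force: [-15.0, -6.3, -3.4]
opening: 0.118
grasp_force: 40.5
```

Request:
step_arm --moves '[{"tx": 0, "ty": 0, "tz": 0, "ax": 0, "ay": 0, "az": 0}, {"tx": 0, "ty": 0, "tz": 0, "ax": 0, "ay": 0, "az": 0}, {"tx": 0, "ty": -0.1, "tz": 0, "ax": 0, "ay": 0, "az": 0}, {"tx": 0, "ty": 0, "tz": 0, "ax": 0, "ay": 0, "az": 0}, {"tx": 0, "ty": 0, "tz": -0.5, "ax": 0, "ay": 0, "az": 0}]' --gripper 0.4

```text
clock: 82.0
eef_pos: [636.0, 172.4, 141.5]
tcp_rot: [-3.14, 0.0, 1.643]
contact_force: [1.4, -1.1, 0.2]
opening: 0.399
grasp_force: 0.0
```

Request:
step_arm --moves '[{"tx": 0, "ty": 0, "tz": -0.9, "ax": 0, "ay": 0, "az": 0}, {"tx": 0, "ty": 0, "tz": -0.9, "ax": 0, "ay": 0, "az": 0}, {"tx": 0, "ty": 0, "tz": -0.9, "ax": 0, "ay": 0, "az": 0}, {"tx": 0, "ty": 0, "tz": -0.9, "ax": 0, "ay": 0, "az": 0}, {"tx": 0, "ty": 0, "tz": -0.9, "ax": 0, "ay": 0, "az": 0}]'

```text
clock: 82.62
eef_pos: [636.7, 172.5, 256.1]
tcp_rot: [3.141, -0.0, 1.643]
contact_force: [-0.2, -0.3, -0.2]
opening: 0.403
grasp_force: 0.0
```

Request:
step_arm --moves '[{"tx": 0, "ty": -1, "tz": 0, "ax": 0, "ay": 0, "az": 0}, {"tx": 0, "ty": -1, "tz": 0, "ax": 0, "ay": 0, "az": 0}, {"tx": 0, "ty": -1, "tz": 0, "ax": 0, "ay": 0, "az": 0}, {"tx": 0, "ty": -1, "tz": 0, "ax": 0, "ay": 0, "az": 0}, {"tx": 0, "ty": 0, "tz": 0, "ax": 0, "ay": 0, "az": 0}]'

```text
clock: 83.25
eef_pos: [535.9, 165.2, 255.3]
tcp_rot: [3.141, -0.0, 1.644]
contact_force: [-0.2, -0.1, 0.8]
opening: 0.397
grasp_force: 0.0
```

```bash
python3 - <<'E'
from h import *
p,d,i=grab('top','t12');W=world(d,i)
i0=eyes.camera_info('top');W0=world(np.load('top0.npz')['d'],i0)
for y in range(110,250,30):
    o=[]
    for w in (W0,W):
        q=w[(abs(w[...,1]-y)<8)&(abs(w[...,2]-134)<8)&(w[...,0]>600)&(w[...,0]<655)];o+=[len(q),np.median(q[:,0]).round(1) if len(q) else None]
    print(y,o)
ps,ds,isd=grab('side')
a=np.hstack([cv2.resize(p[70:300,200:500],(400,307)),cv2.resize(ps[100:360,160:460],(400,307))])
cv2.imwrite('pics/c12.png',a[:,:,::-1])
E
```

```text
110 [28, np.float64(637.8), 26, np.float64(640.2)]
140 [21, np.float64(633.1), 11, np.float64(636.7)]
170 [20, np.float64(632.2), 0, None]
200 [20, np.float64(629.6), 0, None]
230 [23, np.float64(627.9), 0, None]
```

View pics/c12.png

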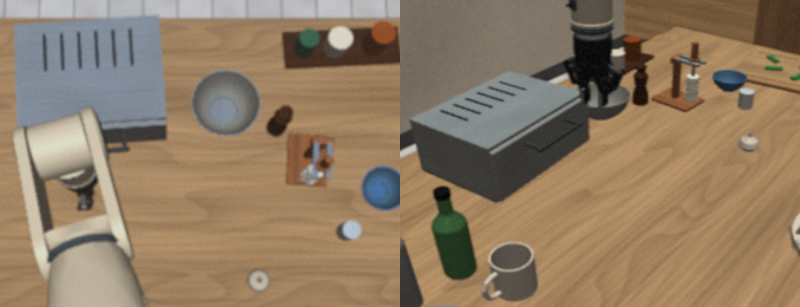

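The picture shows the drawer fully shut with no beakers left on the counter. The brush is hanging on its prongs, at (320,155) in the left half, and the bowls, mill, tin and garlic look undisturbed.

```bash
python3 -c "
from rig import workorder
print(workorder.sign_off())"
```

```text
the job is handed in; nothing more can be done
None
```

The job is handed in at about 83 s: all three beakers were brushed from short to tall and stand in the drawer, which is pushed shut, and the brush hangs on both prongs again; the sign-off gave no verdict.

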